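Nest the turned bowls and hang their lids on the slotted rack

TASK

Put away the freshly oiled bowl set: nest all the loose bowls in size order inside one another in the largest bowl, each sitting upright and all the way down. Swing the rack's gate open, hang every lid by its knob's collar on the slotted rack, going in at the open end and sliding each one in until its middle is past the black line, then swing the gate fully shut again and leave the other things on the bench alone.

Things in the scene. Friction and masses are not known exactly. Their poses are not given: they have to be found in the camera images.
- bowl_a_center (a point): Largest turned bowl, dark wood, straight-sided, open on top, upright on the bench (always present, 0.3 kg): outer diameter 132 mm, height 50 mm, wall 8 mm, floor 10 mm thick. The point is on its axis half-way up; z along its axis, upwards when it stands.
- bowl_b_center (a point): Bowl of the same kind, in the size order a > b > c > d: outer diameter 104 mm, inner 88 mm, height 56 mm, wall 8 mm, floor 10 mm, about 160 g. Starts upright on the bench; may be absent (None at the start). Nested on a larger bowl's floor, its rim stands 16 mm or more above the larger one's. The point is on its axis half-way up (28 mm above its underside).
- bowl_c_center (a point): Bowl of the same kind, in the size order a > b > c > d: outer diameter 78 mm, inner 62 mm, height 62 mm, wall 8 mm, floor 10 mm, about 120 g. Starts upright on the bench; may be absent (None at the start). Nested on a larger bowl's floor, its rim stands 16 mm or more above the larger one's. The point is on its axis half-way up (31 mm above its underside).
- bowl_d_center (a point): Bowl of the same kind, in the size order a > b > c > d: outer diameter 52 mm, inner 36 mm, height 68 mm, wall 8 mm, floor 10 mm, about 80 g. Starts upright on the bench; may be absent (None at the start). Nested on a larger bowl's floor, its rim stands 16 mm or more above the larger one's. The point is on its axis half-way up (34 mm above its underside).
- lid_0_center (a point): Dark wooden lid, knob up on the bench (None at the start: absent), 80 mm tall, 80 g. From below: disc 72 mm diameter, 10 mm thick; neck 12 mm diameter from 10 to 34 mm; collar 36 mm diameter from 34 to 42 mm; cylindrical knob 26 mm diameter from 42 to 80 mm. The point is on its axis 40 mm above its underside, 6 mm above the rail tops when hung by the collar; z to the knob.
- lid_1_center (a point): Dark wooden lid, knob up on the bench (None at the start: absent), 80 mm tall, 80 g. From below: disc 72 mm diameter, 10 mm thick; neck 12 mm diameter from 10 to 34 mm; collar 36 mm diameter from 34 to 42 mm; cylindrical knob 26 mm diameter from 42 to 80 mm. The point is on its axis 40 mm above its underside, 6 mm above the rail tops when hung by the collar; z to the knob.
- lid_2_center (a point): Dark wooden lid, knob up on the bench (None at the start: absent), 80 mm tall, 80 g. From below: disc 72 mm diameter, 10 mm thick; neck 12 mm diameter from 10 to 34 mm; collar 36 mm diameter from 34 to 42 mm; cylindrical knob 26 mm diameter from 42 to 80 mm. The point is on its axis 40 mm above its underside, 6 mm above the rail tops when hung by the collar; z to the knob.
- rack_line (a point): Fixed rack: two level aluminium rails, each 38 mm wide, 12 mm thick, tops 140 mm above the bench, 18 mm slot between them. The point is on the slot's middle line at rail-top height, at the black line across the rails. x axis along the slot from the open end (x = -55 mm) to the column (x = 215 mm), z up. Beyond the line there is room for three lids, standing disc to disc.
- rack_stop (a point): The slot's closed end: middle of the face of the grey column that carries the rails (94 mm wide, no higher than the rails), at rail-top height, 215 mm from the black line. A lid's disc stops against this face. The rack stands on a foot plate 14 mm thick, 130 mm wide, that reaches from the column to 30 mm short of the black line.
- gate (a joint): Gate at the rack's open end: dark steel arm, 2 to 10 mm above the rail tops, swinging level on an upright pivot; stays where left (light friction). 0 rad = shut, across the slot; it opens away from the column and outwards, counter-clockwise from above, to its stop at 2.7 rad. Below about 1 rad it blocks the slot; at 2.5 it is well clear. Starts shut or nearly so.
- gate_peg (a point): Upright black peg at the free end of the gate's arm, to take hold of: 16 mm diameter, sticking up from 9 to 51 mm above the rail tops. The point is on its axis, 35 mm above the rail tops.
- gate_pivot (a point): The gate's pivot axis, at the height of the peg point, 46 mm from it; at x = -47 mm, y = -38 mm in the frame of rack_line. Shut, the arm points along +y of that frame.
- oil_jar: Bystander, leave alone: closed amber glass jar with steel cap, 60 mm across, 100 mm tall. Origin at the centre of its underside.
- sanding_block: Bystander, leave alone: cork sanding block 110 x 60 x 30 mm. Origin at the centre of its underside.
- brush: Bystander, leave alone: finishing brush lying flat, about 200 mm long.
- offcut: Bystander, leave alone: wooden offcut 140 x 50 x 30 mm. Origin at the centre of its underside.

How it is judged:
By the outcome, as a careful person would: the job done as asked, in the order asked, and still so for the second after the job is handed in, with the robot touching nothing.
Of bowl_b, bowl_c, bowl_d only 2 to 3 are there at a start; the rules pass over those that are not, and their reading is None.
Of lid_0, lid_1, lid_2 only 2 to 3 are there at a start; the rules pass over those that are not, and their reading is None.
At some moment in a run one of bowl_b, bowl_c, bowl_d, lid_0, lid_1, lid_2 may be knocked a few centimetres aside while the robot is not near it.
It also fails if it takes over 210 s, if anything falls off the work surface, if the arm or the gripper's body presses on something with over 40 N, if the wrist force passes 120 N, or if a joint passes its speed limit or range.

ROBOT

A 6-joint arm with a two-finger parallel gripper is mounted at the origin on the work surface. World frame = base frame: x ahead of the robot, y to its left, z up, the work surface at z = 0. Lengths are in mm, angles in rad, forces in N, time in s.
With the tool pointing down it reaches from about 350 to 975 mm from the base axis. Payload 7.1 kg.
Tool frame: the origin (TCP) lies at the centre of the arm's flange, where the gripper is bolted on; the fingertips stand 182 mm ahead of it and the grasp point (between the pads) lies 163 mm ahead of it; x points along the fingers, y is the direction in which the jaws open and shut, and the axes are right-handed (so a half turn about x gives the same grasp; the last joint's range is limited). The gripper opens to 88 mm and grips with 3 to 60 N. Pads are 20 mm wide; open, the fingers measure 115 mm over their backs; the gripper's body (75 mm by 178 mm) begins 61 mm behind the grasp point.
Start: joints at [-1.132, 0.423, 1.63, -0, 1.089, -0.019], TCP at [276.25, -560.618, 404.675] pointing down, gripper open.
Joint ranges: [-3, 3], [-0.9, 2.11], [0.09, 2.58], [-1.31, 4.45], [0.11, 2.69], [-2.54, 2.54]. Speed limits (rad/s): [2.39, 2.39, 3.01, 3.14, 3.14, 3.14].

INTERFACE

Orientations are given as a rotation vector (axis times angle).
In Python, from workcell import readout, viewer, workorder, models gives the robot as it stands. The module is installed in compiled form; this text tells all that it offers.
- The arm moves only by the tool apply_moves, never from a script. Its argument "commands" is a list that holds one entry, the list of rows, each a list of 4 numbers: the shift along the world's x, y, z in m, then the turn about the world's z in rad. A call has 1 to 8 rows; each row is the pose to reach, as a shift and turn from the pose commanded when the call began; what a row does not reach only later rows make up. A row lasts 1/8 s, in which the tool goes at most 62.5 mm and 10.7 degrees, less where a joint would pass 70% of its speed; a pose out of reach is approached as far as the arm can. A call with a gripper value outside its range is refused whole. "gripper" is the finger opening in m, from 0 to 0.0878, set as the call begins (left out, the last holds). The fingers move at their own pace and stop on an object; the grip force is fixed at half the most. Time passes only in rows, so rows that repeat a pose let the fingers close. It gives the time, the measured TCP pose, the force and the opening at its end, in the units of the state.
- readout.get_obs(): the state, without advancing time (a new reading comes with each control period).
- viewer.get_image(name): name is "scene" or "top" or "wrist"; returns a dict with "color" (420x560x3 uint8, red, green, blue), "vertical_fov" (degrees; the focal length in pixels is half the picture's height over the tangent of half this angle, whatever the lens; pixels are square), "cx", "cy" (the principal point, pixels), "rvec" (rotation vector, rad) and "tvec" (3), from world to camera coordinates, as OpenCV has them. Camera axes: x right, y down, z forward; pixel columns grow to the right and rows downward; lengths in mm; the calibration is good to about 2 mm. A picture is of the moment at which its call begins. There is no depth.
- workorder.close_job(): hands the job in, once; it reports no verdict.
Trained networks look in the newest picture that a camera, given by its name, has taken for a name from the list of things; names that differ only in an ending like _2 or _b are one class to them, and where a whole thing is asked for, a point or a joint stands for the part that bears it (a point fixed in the world has none). Each returns a list of dicts, best first, with "conf" (0 to 1); they miss things now and then, are a little off and sometimes report something else, mostly with a low value. They report only what shows in the picture. A call takes as long as a camera call.
- models.search_frame(camera, label): "position" ([x, y, z] in mm, in world coordinates, good to about 4 mm: the middle of the surface that is visible of it).
- models.place_of(camera, label): "position" ([x, y, z] in mm, in world coordinates, good to about 4 mm: a listed point, or the origin of a listed thing).
The state is a dict: "t": time; "qpos": joint angles; "qvel": joint speeds; "joint_torque": joint torques, N m; "ee_pos": TCP position; "orientation": TCP orientation; "ft_force": force on the tool from outside, world axes, zero at the start; "moment": the same for the moment, N m; "width": finger opening in mm.
Only numpy, scipy, OpenCV 4.12 (cv2) and the standard library are available. Lean on these libraries where they do the work, as an engineer would, in place of code of your own. Each camera call takes 0.05 s, during which the arm holds its last target.

## Working session

There is one attempt and no reset: what is moved stays moved. The work goes in short steps, Python scripts to look and compute and a tool call to move; the robot and the scene stay as the last step left them, time stands still between calls to the robot, and variables do not carry over. Pictures are saved under pics/ and viewed, and the job is handed in when it is done.

Besides the shell and the picture viewer there is one more tool, called after ">>>" by a JSON object that holds its "name" and its "arguments", one argument or row to a line. apply_moves: Moves the arm, as the interface text tells. Its arguments: {"type":"object","properties":{"commands":{"type":"array","items":{"type":"array","items":{"type":"array","items":{"type":"number"}}}},"gripper":{"type":"number"}},"required":["commands"]}

```bash
mkdir -p pics
cat > h.py <<'E'
import numpy as np, cv2
from workcell import readout, viewer, workorder, models
def snap(n,f):
    im=viewer.get_image(n); cv2.imwrite('pics/'+f,im['color'][:,:,::-1]); return im
def cam(im):
    R,_=cv2.Rodrigues(np.array(im['rvec'],float)); t=np.array(im['tvec'],float).ravel()
    f=im['color'].shape[0]/2/np.tan(np.radians(im['vertical_fov'])/2); return R,t,f,im['cx'],im['cy']
def proj(im,p):
    R,t,f,cx,cy=cam(im); c=R@np.array(p,float)+t; return np.array([f*c[0]/c[2]+cx,f*c[1]/c[2]+cy])
def at_z(im,u,v,z):
    R,t,f,cx,cy=cam(im); d=R.T@np.array([(u-cx)/f,(v-cy)/f,1]); o=-R.T@t; return o+d*(z-o[2])/d[2]
def find(c,l,n=6):
    for d in models.place_of(c,l)[:n]: print(c,l,np.round(d['position'],1),round(d['conf'],2))
E
python3 - <<'E'
from h import *
o=readout.get_obs(); print(o)
for n in('scene','top','wrist'):
    im=snap(n,n+'0.png'); print(n,cam(im)[2:], -cam(im)[0].T@cam(im)[1])
for l in ['bowl_a_center','bowl_b_center','lid_0_center','rack_line','rack_stop','gate_peg','gate_pivot','oil_jar','sanding_block','brush','offcut']:
    find('top',l)
    find('scene',l)
print(readout.get_obs()['t'])
E
```

```text
{'t': 0.0, 'qpos': array([-1.13200987e+00,  4.23834460e-01,  1.63072267e+00, -7.65299225e-06,
        1.08863183e+00, -1.89870858e-02]), 'qvel': array([-0.00110663, -0.0012144 , -0.00195417, -0.00070528,  0.00039239,
        0.00037244]), 'joint_torque': array([ 6.82143946e-04, -5.44629836e+01, -2.73666787e+01,  6.42889109e-02,
        2.27737916e-02, -1.03315285e-04]), 'ee_pos': array([ 276.12283972, -560.36468916,  403.89263575]), 'orientation': array([ 1.96730735,  0.45998168, -1.96799273]), 'ft_force': array([ 0.3657751 ,  0.14461605, -0.37438867]), 'moment': array([-0.03305244, -0.00264206, -0.02731722]), 'width': 87.7378151080616}
scene (np.float64(479.8880654175088), 279.85724155790984, 209.71143697264634) [1441.49866751  -74.22840093 1320.17717889]
top (np.float64(444.84734560598304), 280.80212394075994, 209.4489979580541) [ 440.14113232   40.09665564 1367.24625754]
wrist (np.float64(342.57132677408043), 279.4884721654277, 204.55436475769778) [ 349.56252191 -524.27158753  384.24839263]
top bowl_a_center [606.2 313.5  27.1] 0.57
scene bowl_a_center [604.5 308.6  23.4] 0.81
top
[... 386 characters left out ...]
ck_stop [ 653.3 -275.   143.6] 0.72
scene rack_stop [635.7 -62.5 140.3] 0.43
top gate_peg [632.2   4.9 171.8] 0.7
scene gate_peg [ 425.  -270.7   40.4] 0.67
scene gate_peg [634.8   6.6 180.1] 0.42
top gate_pivot [593.3 -19.1 176.3] 0.59
scene gate_pivot [448.1 300.7  29.5] 0.57
scene gate_pivot [593.8 -15.8 171.9] 0.47
top oil_jar [793.5 152.5   4.2] 0.57
scene oil_jar [788.2 152.2  -2.1] 0.74
top sanding_block [ 773.5 -135.8   -3. ] 0.68
scene sanding_block [ 7.738e+02 -1.382e+02  5.000e-01] 0.63
top brush [ 471.8 -492.3   -3.6] 0.81
scene brush [ 475.  -493.     1.1] 0.94
top offcut [466.8 552.1  -1.1] 0.68
scene offcut [472.5 545.1  -2.3] 0.68
scene offcut [ 433.  -135.6   37.9] 0.26
1.25
```

View pics/top0.png

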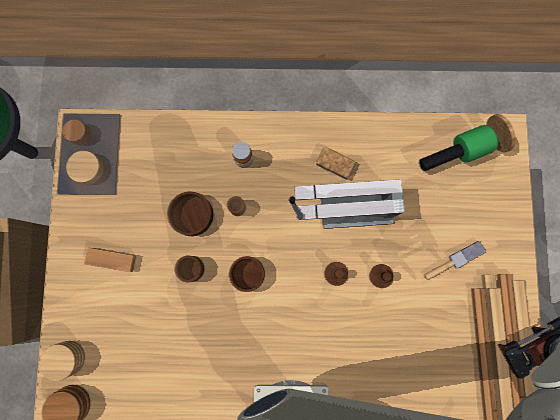

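View pics/scene0.png

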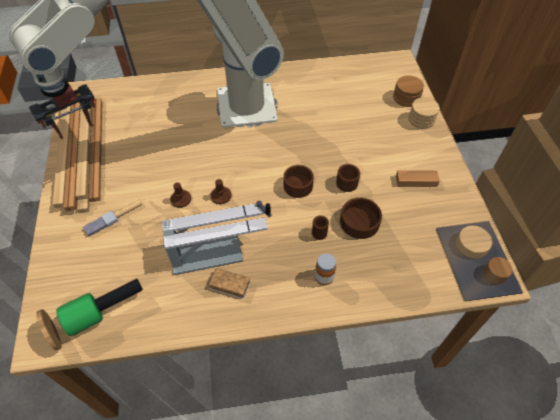

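Run:
```python
from h import *
for l in ['bowl_c_center','bowl_d_center','lid_1_center','lid_2_center']:
    find('top',l)
    find('scene',l)
```

```text
top bowl_c_center [444.9 306.5  31.8] 0.6
scene bowl_c_center [446.2 301.2  33.2] 0.61
top bowl_d_center [635.6 169.4  31.6] 0.74
top bowl_d_center [ 426.4 -270.2   39.4] 0.47
top bowl_d_center [ 465.2 -493.4   -1.6] 0.25
scene bowl_d_center [634.3 167.   31.3] 0.63
top lid_1_center [ 434.  -137.    39.2] 0.7
scene lid_1_center [ 434.7 -136.5   41.8] 0.59
```

The top view shows bowl a at (190,213), d (237,206), c (189,268), b (247,273), lids at (336,273) and (381,275), and the rack with its gate end at (295,203). So there are 3 loose bowls and 2 lids. Next I'll refine the bowl positions by fitting the rims.

Run:
```python
from h import *
from scipy.spatial.transform import Rotation as Ro
o=readout.get_obs(); print(np.round(Ro.from_rotvec(o['orientation']).as_matrix(),3))
im=viewer.get_image('top'); 
g=im['color']
for n,p,r,z in [('a',(605,311),66,50),('b',(430.5,133.5),52,56),('c',(446,303),39,62),('d',(635,168),26,68)]:
    # overlay
    for dd,zz in((r,z),(r-8,z)):
        pts=np.array([proj(im,(p[0]+dd*np.cos(a),p[1]+dd*np.sin(a),zz)) for a in np.linspace(0,6.28,60)])
        big=None
    print(n,proj(im,(*p,z)))
def crop(im,cx,cy,w,name,draw=[]):
    c=im['color'][:,:,::-1].copy(); s=5
    x0,y0=int(cx-w),int(cy-w)
    b=cv2.resize(c[y0:y0+2*w,x0:x0+2*w],None,fx=s,fy=s,interpolation=cv2.INTER_CUBIC)
    for (p,rr,z) in draw:
        pts=np.array([(proj(im,(p[0]+rr*np.cos(a),p[1]+rr*np.sin(a),z))-[x0,y0]+.5)*s for a in np.linspace(0,6.28,60)])
        cv2.polylines(b,[pts.astype(int)],True,(0,255,0),1)
    cv2.imwrite('pics/'+name,b); 
crop(im,215,240,58,'bowls0.png',[((605,311),66,50),((605,311),58,50),((430.5,133.5),52,56),((430.5,133.5),44,56),((446,303),39,62),((446,303),31,62),((635,168),26,68),((635,168),18,68)])
```

```text
[[-0.     0.442 -0.897]
 [ 0.    -0.897 -0.442]
 [-1.    -0.    -0.   ]]
a [188.89481944 213.97256431]
b [247.08937367 273.6861954 ]
c [188.73836322 267.73441857]
d [236.51091102 203.61907585]
```

View pics/bowls0.png

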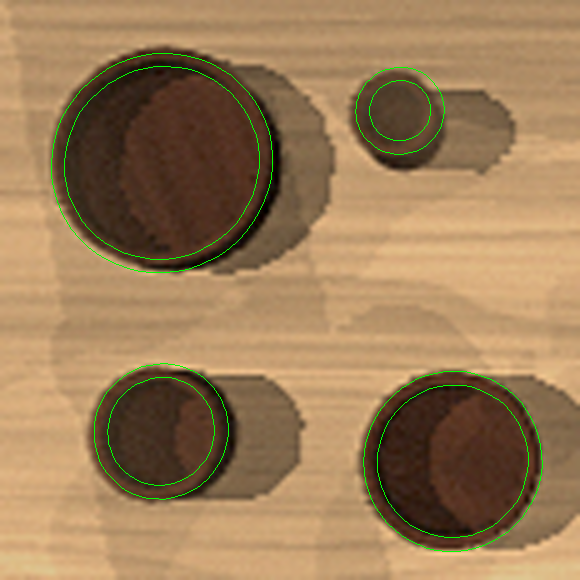

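>>> {"name": "apply_moves", "arguments": {
  "commands": [
    [[0.05,0.24,0,-0.15],[0.1,0.48,0,-0.3],[0.1,0.48,0,-0.457],[0.1,0.48,0,-0.457],[0.1,0.48,0,-0.457],[0.1,0.48,0,-0.457],[0.1,0.48,0,-0.457],[0.1,0.48,0,-0.457]]
  ],
  "gripper": 0.04
}}

```text
t: 2.7
ee_pos: [376.3, -78.6, 405.1]
orientation: [2.222, 0.001, -2.22]
ft_force: [0.9, -1.6, -0.3]
width: 39.9
```

>>> {"name": "apply_moves", "arguments": {
  "commands": [
    [[0.054,0.26,-0.03,0],[0.054,0.26,-0.03,0],[0.054,0.26,-0.03,0],[0.054,0.26,-0.03,0],[0.054,0.26,-0.03,0],[0.054,0.26,-0.03,0],[0.054,0.26,-0.03,0]]
  ]
}}

```text
t: 3.58
ee_pos: [429.9, 178.2, 374.7]
orientation: [2.221, -0.001, -2.222]
ft_force: [-0.3, -0.8, -0.3]
width: 39.8
```

```bash
cat >> h.py <<'E'
def ov(im,name,draw,s=1.4):
    b=cv2.resize(im['color'][:,:,::-1].copy(),None,fx=s,fy=s)
    for (p,rr,z) in draw:
        pts=np.array([proj(im,(p[0]+rr*np.cos(a),p[1]+rr*np.sin(a),z))*s for a in np.linspace(0,6.28,60)])
        cv2.polylines(b,[pts.astype(int)],True,(0,255,0),1)
    cv2.imwrite('pics/'+name,b)
E
python3 - <<'E'
from h import *
im=viewer.get_image('wrist'); R,t,*_=cam(im); print(np.round(R,3),-R.T@t, readout.get_obs()['ee_pos'])
ov(im,'w1.png',[((430.5,133.5),52,56),((430.5,133.5),44,56)])
find('wrist','bowl_b_center')
E
```

```text
[[ 0.001 -1.     0.001]
 [-0.954 -0.     0.299]
 [-0.299 -0.001 -0.954]] [511.82188662 177.85272397 354.89933841] [430.01142641 177.97671007 374.80198692]
wrist bowl_b_center [431.3 136.   28. ] 0.59
```

View pics/w1.png

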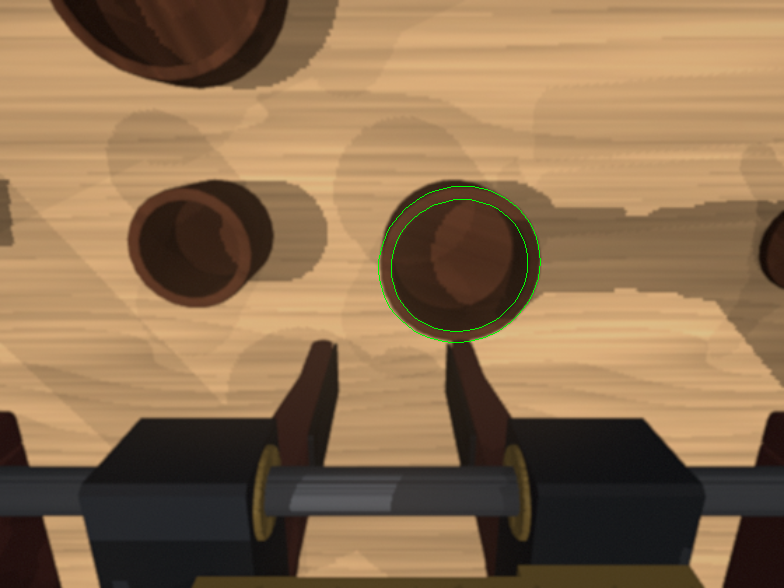

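Bowl b's rim in the wrist view, centred near (458,265), matches (430,134). I'll descend to grip its +y wall.

>>> {"name": "apply_moves", "arguments": {
  "commands": [
    [[0,0.0025,-0.05,0],[0,0.0025,-0.1,0],[0,0.0025,-0.13,0],[0,0.0025,-0.148,0],[0,0.0025,-0.148,0]]
  ]
}}

```text
t: 4.3
ee_pos: [429.9, 180.7, 225.9]
orientation: [-2.219, 0.002, 2.224]
ft_force: [0.3, -0.4, -0.8]
width: 40.0
```

>>> {"name": "apply_moves", "arguments": {
  "commands": [
    [[0,0,0,0],[0,0,0,0],[0,0,0,0],[0,0,0,0],[0,0,0,0]]
  ],
  "gripper": 0
}}

```text
t: 4.92
ee_pos: [430.5, 181.9, 227.3]
orientation: [2.222, 0.001, -2.22]
ft_force: [-0.3, -2.0, 7.7]
width: 9.7
```

>>> {"name": "apply_moves", "arguments": {
  "commands": [
    [[0,0,0.02,0],[0,0,0.05,0],[0,0,0.09,0],[0,0,0.09,0]]
  ]
}}

```text
t: 5.42
ee_pos: [431.0, 182.3, 319.0]
orientation: [-2.227, -0.003, 2.215]
ft_force: [-0.3, 0.9, -1.5]
width: 9.2
```

Run:
```python
from h import *
im=snap('scene','s2.png'); snap('wrist','w2.png')
o=readout.get_obs();print(o['ft_force'],o['ee_pos'],o['width'])
find('scene','bowl_b_center')
find('top','bowl_a_center')
```

```text
[-0.3460567  -0.12559347 -2.22164567] [429.93328462 181.83302125 316.48484152] 9.277156933534465
scene bowl_b_center [ 435.2 -135.3   40.7] 0.22
top bowl_a_center [608.6 311.5  27.6] 0.95
```

View pics/w2.png

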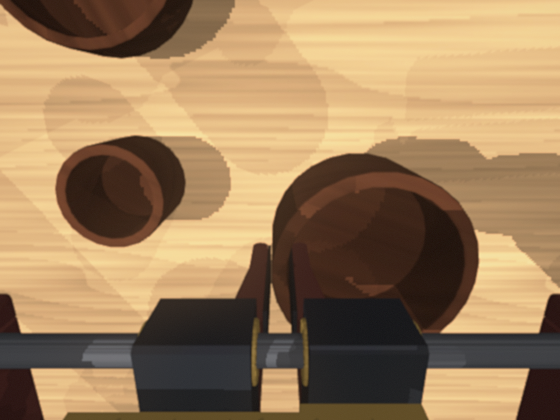

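View pics/s2.png

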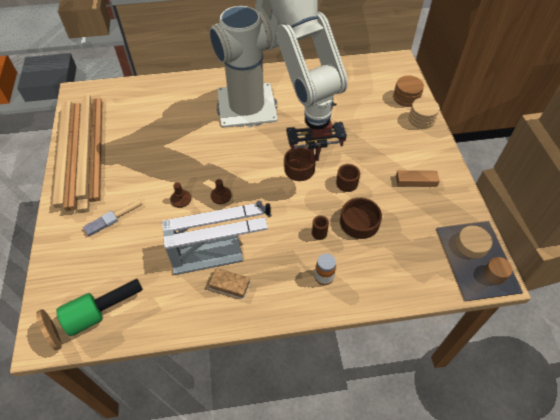

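Run:
```python
from h import *
im=viewer.get_image('wrist')
ov(im,'w3.png',[((430,134),52,145),((430,134),44,145),((607,311),66,50),((607,311),58,50)])
find('wrist','bowl_b_center');find('wrist','bowl_a_center')
```

```text
wrist bowl_b_center [428.8 133.9 116.5] 0.85
```

View pics/w3.png

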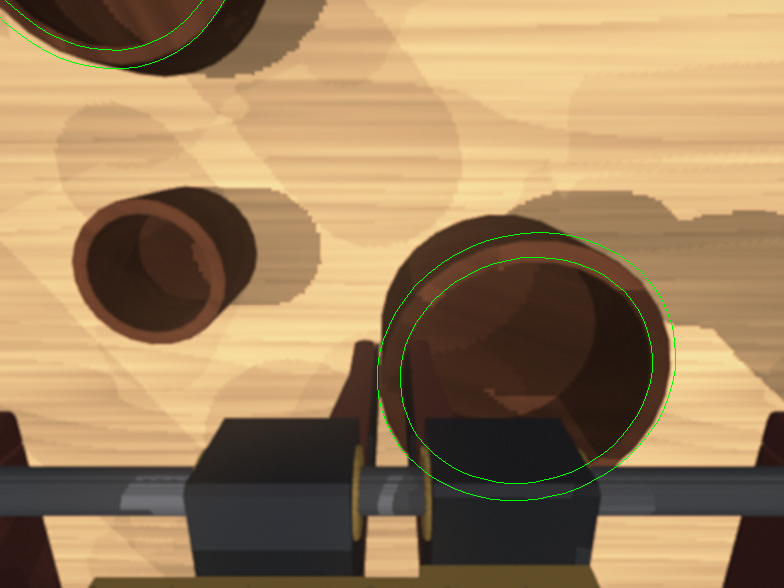

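```bash
cat >> h.py <<'E'
def crop(im,cx,cy,w,name,draw=[],s=6):
    c=im['color'][:,:,::-1].copy(); x0,y0=int(cx-w),int(cy-w)
    b=cv2.resize(c[y0:y0+2*w,x0:x0+2*w],None,fx=s,fy=s,interpolation=cv2.INTER_CUBIC)
    for (p,rr,z) in draw:
        pts=np.array([(proj(im,(p[0]+rr*np.cos(a),p[1]+rr*np.sin(a),z))-[x0,y0]+.5)*s for a in np.linspace(0,6.28,60)])
        cv2.polylines(b,[pts.astype(int)],True,(0,255,0),1)
    return b
E
python3 - <<'E'
from h import *
im=viewer.get_image('top'); p=(606.5,309.5)
u=proj(im,(*p,50)); A=crop(im,*u,30,'',[(p,66,50),(p,58,50)])
im=viewer.get_image('scene')
u=proj(im,(*p,50)); B=crop(im,*u,30,'',[(p,66,50),(p,58,50)])
cv2.imwrite('pics/a4.png',np.hstack([A,B]))
E
```

```text
(no output)
```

View pics/a4.png

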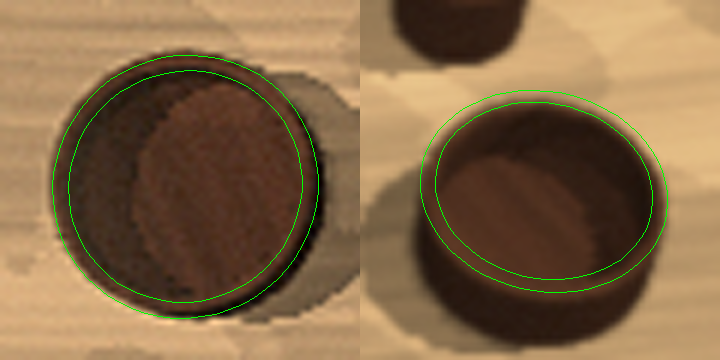

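>>> {"name": "apply_moves", "arguments": {
  "commands": [
    [[0.177,0.1755,0,0],[0.177,0.1755,0,0],[0.177,0.1755,0,0],[0.177,0.1755,0,0],[0.177,0.1755,0,0],[0.177,0.1755,0,0]]
  ]
}}

```text
t: 6.62
ee_pos: [606.6, 357.0, 315.3]
orientation: [2.217, -0.001, -2.223]
ft_force: [-0.5, -0.9, -1.8]
width: 9.0
```

Run:
```python
from h import *
print(readout.get_obs()['ee_pos'])
p=(607,309.5)
D=[(p,52,146),(p,58,50),(p,66,50)]
im=viewer.get_image('wrist'); ov(im,'w5.png',D,1)
im=viewer.get_image('top'); A=crop(im,*proj(im,(*p,80)),30,'',D,7)
im=viewer.get_image('scene');B=crop(im,*proj(im,(*p,100)),30,'',D,7)
cv2.imwrite('pics/a5.png',np.hstack([A,B])[:, :800])
```

```text
[606.55411542 357.00641347 315.26681183]
```

View pics/w5.png

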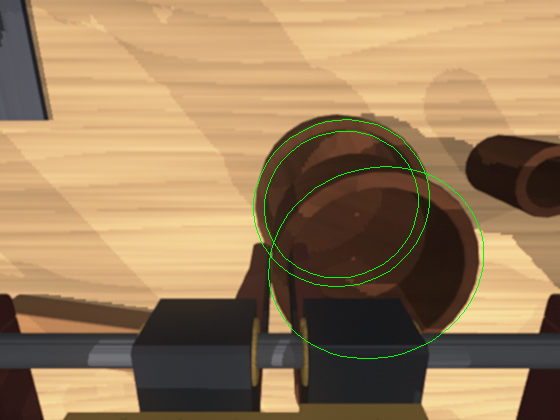

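View pics/a5.png

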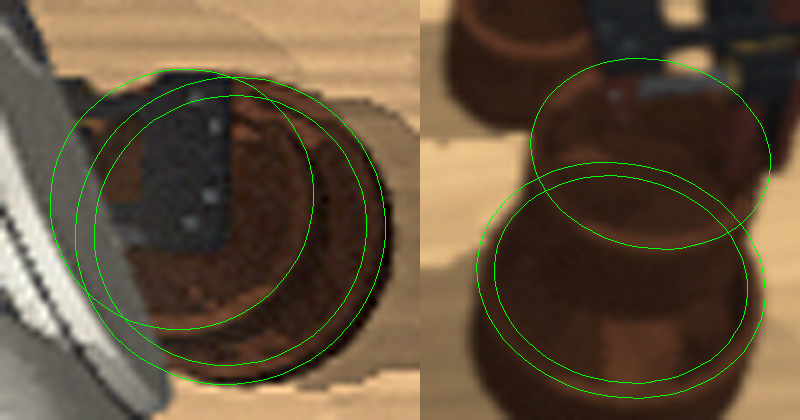

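>>> {"name": "apply_moves", "arguments": {
  "commands": [
    [[0.0015,0,-0.03,0],[0.0015,0,-0.045,0],[0.0015,0,-0.055,0],[0.0015,0,-0.065,0],[0.0015,0,-0.073,0],[0.0015,0,-0.077,0],[0.0015,0,-0.077,0]]
  ]
}}

```text
t: 7.65
ee_pos: [608.7, 357.4, 239.5]
orientation: [2.221, 0.001, -2.221]
ft_force: [-0.5, 0.8, -0.7]
width: 9.2
```

Run:
```python
from h import *
print(readout.get_obs()['ee_pos'],readout.get_obs()['ft_force'])
p=(607,309.5)
D=[(p,52,67),(p,58,50),(p,66,50)]
im=viewer.get_image('wrist'); ov(im,'w6.png',D,1)
im=viewer.get_image('scene');B=crop(im,*proj(im,(*p,60)),30,'',D,9)
cv2.imwrite('pics/a6.png',B)
```

```text
[608.72758258 357.40208313 239.52131546] [-0.53676829  0.81219428 -0.72113418]
```

View pics/w6.png

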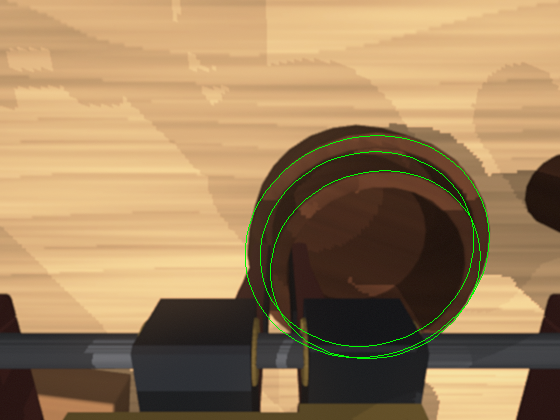

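View pics/a6.png

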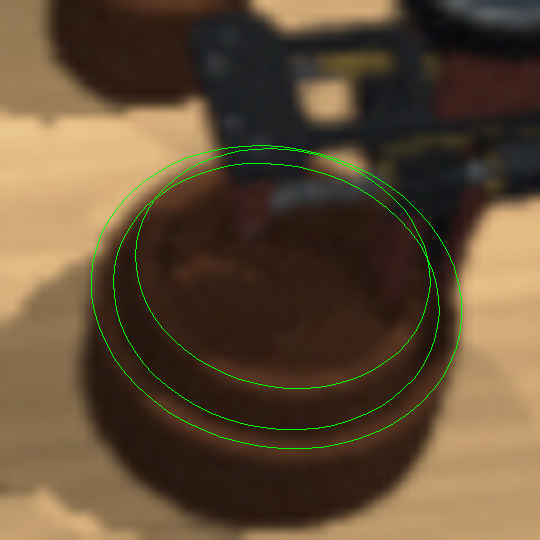

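>>> {"name": "apply_moves", "arguments": {
  "commands": [
    [[0,0,-0.0015,0],[0,0,-0.003,0],[0,0,-0.003,0],[0,0,-0.003,0]]
  ]
}}

```text
t: 8.25
ee_pos: [608.9, 357.6, 237.4]
orientation: [2.222, 0.001, -2.22]
ft_force: [-1.7, 0.6, 5.5]
width: 8.9
```

>>> {"name": "apply_moves", "arguments": {
  "commands": [
    [[0,0,0,0],[0,0,0,0],[0,0,0,0]]
  ],
  "gripper": 0.03
}}

```text
t: 8.62
ee_pos: [608.7, 357.3, 236.4]
orientation: [2.221, 0.001, -2.221]
ft_force: [-0.4, -0.3, 0.2]
width: 29.5
```

>>> {"name": "apply_moves", "arguments": {
  "commands": [
    [[0,0,0.03,0],[0,0,0.09,0],[0,0,0.13,0],[-0.12,0,0.13,0],[-0.12,0,0.13,0],[-0.12,0,0.13,0]]
  ]
}}

```text
t: 9.38
ee_pos: [485.3, 357.1, 366.5]
orientation: [2.216, 0.002, -2.222]
ft_force: [0.5, -0.2, 0.1]
width: 30.0
```

Run:
```python
from h import *
print(readout.get_obs()['ee_pos'],readout.get_obs()['ft_force'])
p=(607,309.5)
D=[(p,52,66),(p,44,66),(p,58,50),(p,66,50)]
im=viewer.get_image('wrist'); ov(im,'w7.png',D+[((446,303),39,62)],1)
find('wrist','bowl_b_center');find('wrist','bowl_c_center')
im=viewer.get_image('top'); A=crop(im,*proj(im,(*p,60)),28,'',D,7)
im=viewer.get_image('scene');B=crop(im,*proj(im,(*p,60)),28,'',D,7)
cv2.imwrite('pics/a7.png',np.hstack([A,B]))
```

```text
[485.33962822 357.05808483 366.45037121] [ 0.50697003 -0.15093121  0.06038215]
wrist bowl_b_center [606.  310.9  36.8] 0.91
wrist bowl_c_center [448.2 304.2  33.4] 0.71
```

View pics/w7.png

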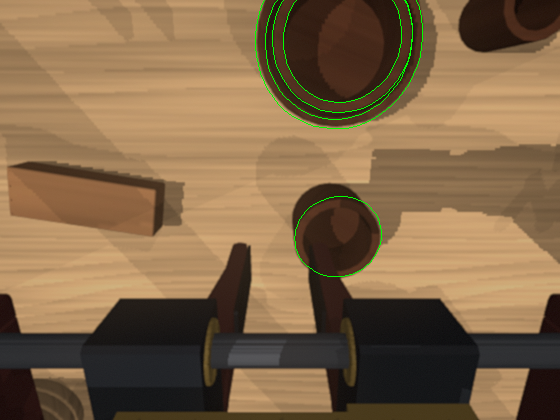

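View pics/a7.png

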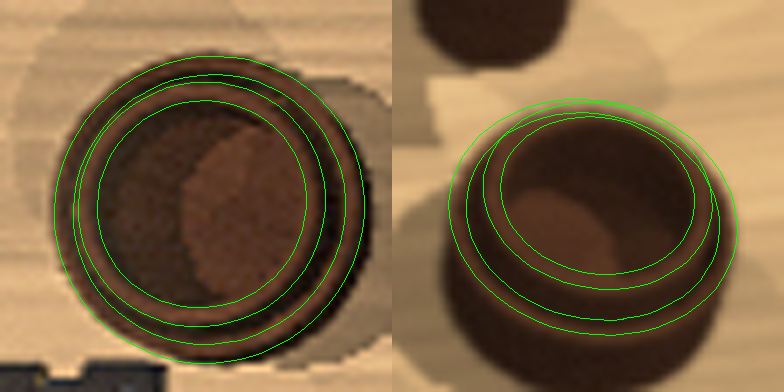

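Bowl b is seated and level inside a, centred near (607,309.5). Next is bowl c.

>>> {"name": "apply_moves", "arguments": {
  "commands": [
    [[-0.042,-0.054,0,0],[-0.042,-0.054,0,0],[-0.042,-0.054,-0.04,0],[-0.042,-0.054,-0.04,0],[-0.042,-0.054,-0.04,0]]
  ],
  "gripper": 0.0878
}}

```text
t: 10.25
ee_pos: [447.8, 303.9, 327.3]
orientation: [2.222, 0.001, -2.221]
ft_force: [0.9, 0.5, 0.6]
width: 76.5
```

Run:
```python
from h import *
print(readout.get_obs()['ee_pos'],readout.get_obs()['width'])
p=(446.5,303.5)
D=[(p,39,62),(p,31,62)]
im=viewer.get_image('wrist'); ov(im,'w8.png',D,1)
print(readout.get_obs()['ee_pos'])
find('wrist','bowl_c_center')
im=viewer.get_image('scene');B=crop(im,*proj(im,(*p,60)),28,'',D,7)
cv2.imwrite('pics/a8.png',B)
```

```text
[447.78116597 303.87702158 327.28213085] 76.47868592909182
[447.74568773 303.9072903  327.63788305]
wrist bowl_c_center [447.9 308.5  27.6] 0.76
```

View pics/w8.png

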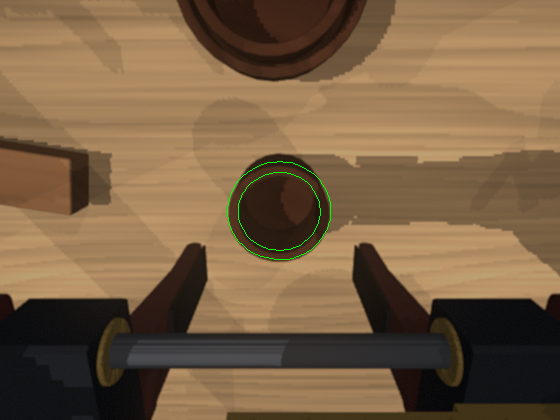

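View pics/a8.png

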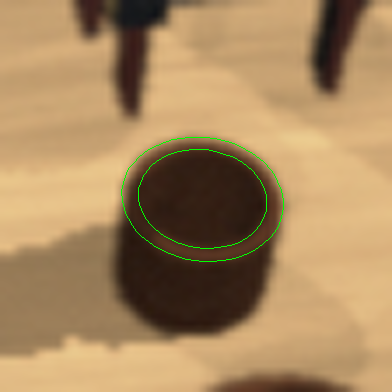

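>>> {"name": "apply_moves", "arguments": {
  "commands": [
    [[-0.001,0,-0.04,0],[-0.001,0,-0.05,0],[-0.001,0,-0.07,0],[-0.001,0,-0.085,0],[-0.001,0,-0.096,0],[-0.001,0,-0.096,0]]
  ]
}}

```text
t: 11.15
ee_pos: [445.7, 303.3, 230.2]
orientation: [2.22, 0.0, -2.222]
ft_force: [1.0, 0.3, -0.5]
width: 87.9
```

>>> {"name": "apply_moves", "arguments": {
  "commands": [
    [[0,0,0,0],[0,0,0,0],[0,0,0,0],[0,0,0,0]]
  ],
  "gripper": 0.05
}}

```text
t: 11.65
ee_pos: [446.0, 303.6, 231.2]
orientation: [2.222, 0.002, -2.22]
ft_force: [-1.0, 0.7, 3.7]
width: 76.4
```

>>> {"name": "apply_moves", "arguments": {
  "commands": [
    [[0,0,0.02,0],[0,0,0.05,0],[0,0,0.09,0],[0,0,0.09,0],[0,0,0.09,0]]
  ]
}}

```text
t: 12.28
ee_pos: [445.3, 303.1, 319.9]
orientation: [2.22, 0.0, -2.222]
ft_force: [0.4, 0.6, -2.1]
width: 76.5
```

Run:
```python
from h import *
print(readout.get_obs()['ee_pos'],readout.get_obs()['width'])
p=(447,303.5)
D=[(p,39,152),(p,31,152)]
im=viewer.get_image('wrist'); ov(im,'w9.png',D,1)
im=viewer.get_image('scene');B=crop(im,*proj(im,(*p,120)),28,'',D,7)
cv2.imwrite('pics/a9.png',B)
```

```text
[445.2904335  303.05539352 319.94362342] 76.47984475338554
```

View pics/w9.png

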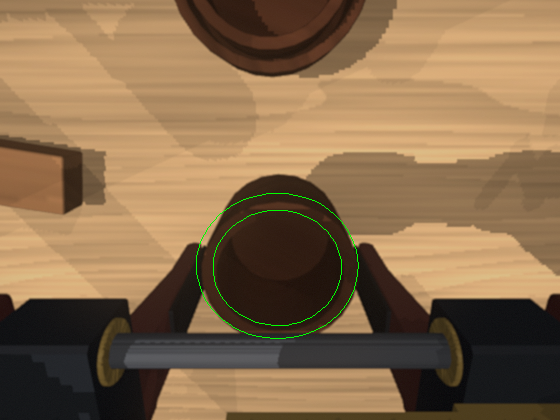

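View pics/a9.png

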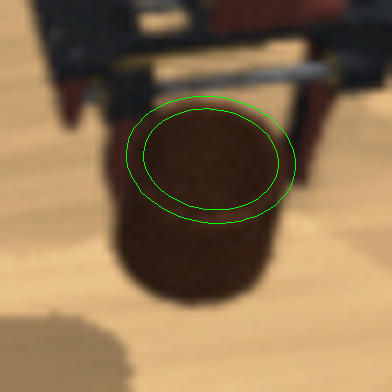

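Run:
```python
from h import *
o=readout.get_obs();print(o['ee_pos'],o['moment'])
im=viewer.get_image('wrist'); 
t=o['ee_pos']; outs=[]
for th in (0,4,8):
    a=np.radians(th); b=im['color'][:,:,::-1].copy()
    piv=np.array([t[0],t[1]+.3,t[2]-182+7])
    for r,h in((39,6),(31,6),(39,-56)):
        pts=[]
        for q in np.linspace(0,6.28,60):
            x,y,z=r*np.cos(q)+1.0,r*np.sin(q),h
            X=np.array([x*np.cos(a)+z*np.sin(a),y,-x*np.sin(a)+z*np.cos(a)])+piv
            pts.append(proj(im,X))
        cv2.polylines(b,[np.array(pts).astype(int)],True,(0,255,0),1)
    outs.append(cv2.resize(b[150:350,170:390],None,fx=1.2,fy=1.2))
cv2.imwrite('pics/t9.png',np.hstack(outs))
```

```text
[445.19652389 303.0078786  319.24054634] [0.04606048 0.01865155 0.00583879]
```

View pics/t9.png

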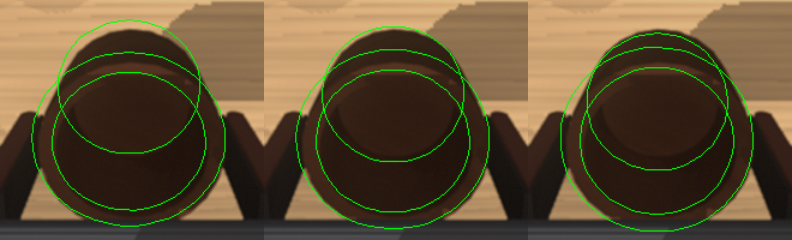

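Run:
```python
from h import *
o=readout.get_obs();print(o['ee_pos'],o['ft_force'])
im=viewer.get_image('wrist'); 
t=o['ee_pos']; outs=[]
for th,sl,dx in ((0,4,1),(0,8,1),(5,8,1),(0,6,-2),(5,6,-2),(8,4,-1)):
    a=np.radians(th); b=im['color'][:,:,::-1].copy()
    piv=np.array([t[0],t[1]+.3,t[2]-182+7-sl])
    for r,h in((39,6),(31,6),(39,-56)):
        pts=[]
        for q in np.linspace(0,6.28,60):
            x,y,z=r*np.cos(q)+dx,r*np.sin(q),h
            X=np.array([x*np.cos(a)+z*np.sin(a),y,-x*np.sin(a)+z*np.cos(a)])+piv
            pts.append(proj(im,X))
        cv2.polylines(b,[np.array(pts).astype(int)],True,(0,255,0),1)
    outs.append(cv2.resize(b[150:350,170:390],None,fx=1.2,fy=1.2))
cv2.imwrite('pics/t10.png',np.vstack([np.hstack(outs[:3]),np.hstack(outs[3:])]))
```

```text
[445.27462523 303.06786131 319.24107319] [ 0.55787528  0.21068141 -0.7360924 ]
```

View pics/t10.png

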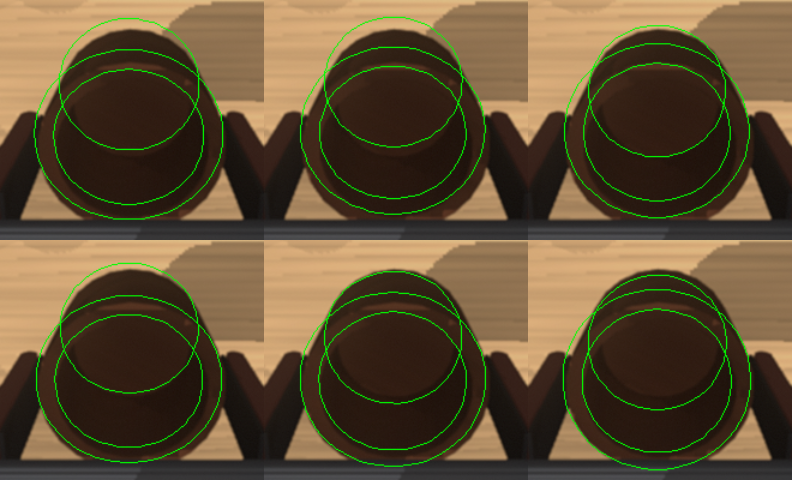

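Run:
```python
from h import *
def g(x): return (255*np.clip(x/110.,0,1)**0.6).astype(np.uint8)
im=viewer.get_image('wrist'); A=cv2.resize(g(im['color'][150:350,170:390,::-1]),(440,400),interpolation=cv2.INTER_CUBIC)
im=viewer.get_image('scene'); u=proj(im,(446,303,120)).astype(int); print(u)
B=cv2.resize(g(im['color'][u[1]-28:u[1]+28,u[0]-24:u[0]+24,::-1]),(343,400),interpolation=cv2.INTER_CUBIC)
cv2.imwrite('pics/g9.png',np.hstack([A,B]))
```

```text
[350 160]
```

View pics/g9.png

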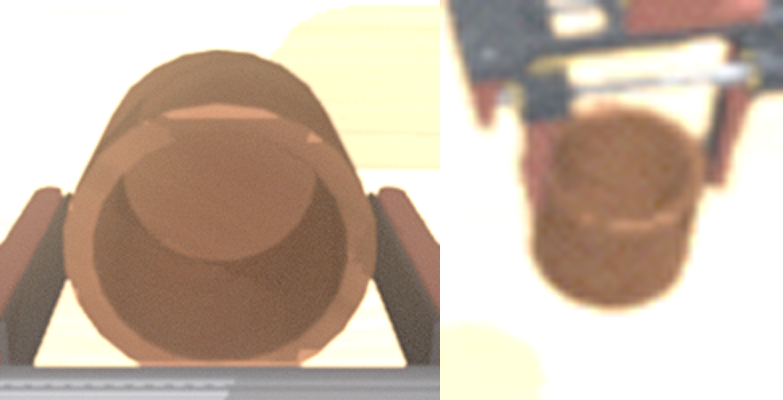

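Run:
```python
from h import *
from scipy.optimize import least_squares
o=readout.get_obs();t=o['ee_pos']; im=viewer.get_image('wrist')
def rim(P,r,h):
    th,sl,dx,dy=P; a=np.radians(th); piv=np.array([t[0],t[1],t[2]-175-sl]); pts=[]
    for q in np.linspace(0,2*np.pi,181):
        x,y,z=r*np.cos(q)+dx,r*np.sin(q)+dy,h
        pts.append(proj(im,np.array([x*np.cos(a)+z*np.sin(a),y,-x*np.sin(a)+z*np.cos(a)])+piv))
    return np.array(pts)
f=lambda x:170+x/2; g=lambda y:150+y/2
def res(P):
    A=rim(P,39,6);B=rim(P,31,6);C=rim(P,39,-56)
    return [A[:,1].min()-g(104),A[:,0].min()-f(63),A[:,0].max()-f(373),B[:,1].min()-g(120),B[:,0].min()-f(92),B[:,0].max()-f(347),B[:,1].max()-g(360),C[:,1].min()-g(51)]
s=least_squares(res,[0,4,0,0]);print(s.x,np.round(s.fun,1))
```

```text
[ 3.07531889  2.89396117 -2.59609995 -0.61161166] [-4.  -0.8  1.5  4.4  0.9 -1.6 -0.7  0.4]
```

Run:
```python
from h import *
im=viewer.get_image('scene'); t=readout.get_obs()['ee_pos']; print(t)
for th in (0,3,6):
  for (r,h) in ((39,6),(39,-56)):
    a=np.radians(th); pts=[]
    for q in np.linspace(0,2*np.pi,181):
        x,y,z=r*np.cos(q)+0,r*np.sin(q),h
        pts.append(proj(im,np.array([x*np.cos(a)+z*np.sin(a),y,-x*np.sin(a)+z*np.cos(a)])+[445.5,303.3,319.5-175]))
    p=np.array(pts); print(th,h,p.min(0),p.max(0))
```

```text
[445.67866285 303.33038808 320.11037994]
0 6 [339.34750823 145.23449479] [363.52621745 163.34336933]
0 -56 [337.52990724 157.74731618] [360.93890255 175.62993375]
3 6 [339.3818376  144.89660669] [363.52741393 163.82009406]
3 -56 [337.35725685 156.70254904] [360.70888847 175.30795068]
6 6 [339.41708351 144.58593276] [363.5259379  164.27292739]
6 -56 [337.19109007 155.65362991] [360.48436474 174.93425002]
```

>>> {"name": "apply_moves", "arguments": {
  "commands": [
    [[0.05,0.002,0.01,0],[0.1,0.004,0.01,0],[0.162,0.006,0.01,0],[0.162,0.006,0.01,0],[0.162,0.006,0.005,0],[0.162,0.006,0,0],[0.162,0.006,0,0]]
  ]
}}

```text
t: 13.55
ee_pos: [606.6, 309.5, 320.1]
orientation: [2.219, 0.001, -2.222]
ft_force: [-0.7, -0.0, -1.7]
width: 76.2
```

```bash
cat >> h.py <<'E'
def gm(x,m=110.): return (255*np.clip(x/m,0,1)**0.6).astype(np.uint8)
E
python3 - <<'E'
from h import *
print(readout.get_obs()['ee_pos'])
p=(607,309.5); q=(607.5,309.5)
im=viewer.get_image('wrist'); im['color']=gm(im['color']); ov(im,'w11.png',[(p,44,66),(p,52,66),(q,39,148),(q,39,86)],1)
im=viewer.get_image('scene'); im['color']=gm(im['color']);cv2.imwrite('pics/a11.png',crop(im,*proj(im,(607,309,90)),32,'',[(p,44,66),(q,39,86)],9))
E
```

```text
[606.59856646 309.49359661 320.07154097]
```

View pics/w11.png

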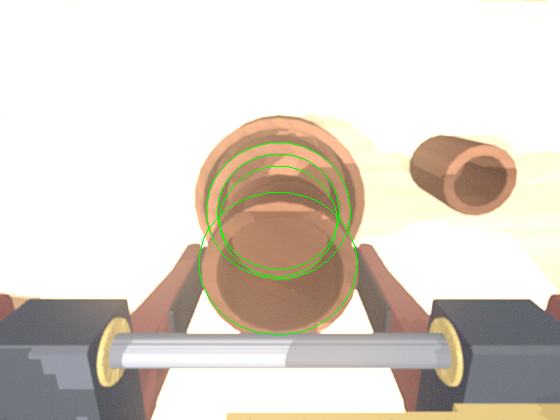

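View pics/a11.png

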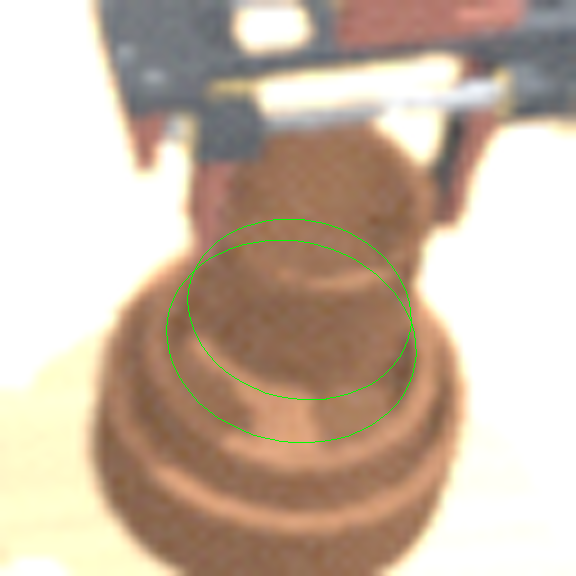

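>>> {"name": "apply_moves", "arguments": {
  "commands": [
    [[0.002,0,-0.01,0],[0.002,0,-0.02,0],[0.002,0,-0.03,0],[0.002,0,-0.04,0],[0.002,0,-0.05,0],[0.002,0,-0.06,0],[0.002,0,-0.065,0],[0.002,0,-0.065,0]]
  ]
}}

```text
t: 14.65
ee_pos: [609.7, 309.3, 255.2]
orientation: [2.22, 0.001, -2.222]
ft_force: [0.5, -0.0, -1.4]
width: 76.0
```

Run:
```python
from h import *
o=readout.get_obs();print(o['ee_pos'],o['ft_force'],o['width'])
p=(607,309.5); q=(607.5,309.5)
im=viewer.get_image('scene'); im['color']=gm(im['color']);A=crop(im,*proj(im,(607,309,90)),32,'',[(p,44,66),(p,39,82)],6)
im=viewer.get_image('top'); im['color']=gm(im['color']);B=crop(im,*proj(im,(607,309,90)),32,'',[],6)
cv2.imwrite('pics/a12.png',np.hstack([A,B]))
```

```text
[609.65075432 309.33135136 255.17936658] [ 0.53009455 -0.00713334 -1.35855059] 76.04627685241859
```

View pics/a12.png

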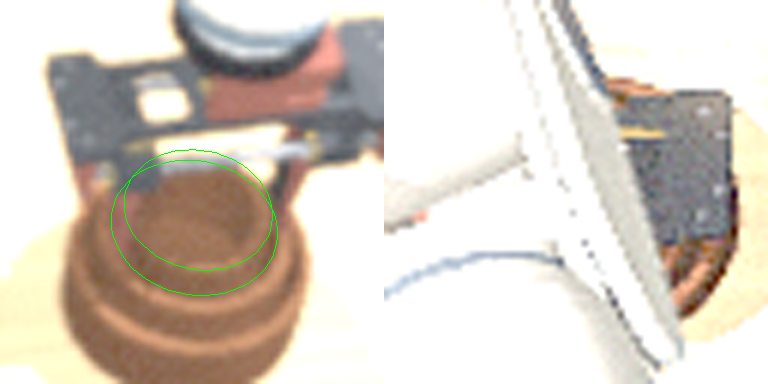

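>>> {"name": "apply_moves", "arguments": {
  "commands": [
    [[0,0,-0.002,0],[0,0,-0.004,0],[0,0,-0.005,0],[0,0,-0.005,0]]
  ]
}}

```text
t: 15.25
ee_pos: [609.7, 309.4, 251.3]
orientation: [2.221, 0.001, -2.221]
ft_force: [-2.6, 0.1, 3.0]
width: 76.6
```

>>> {"name": "apply_moves", "arguments": {
  "commands": [
    [[0,0,0,0],[0,0,0,0],[0,0,0.03,0],[0,0,0.08,0],[0,-0.07,0.12,0],[0,-0.14,0.12,0],[-0.02,-0.18,0.11,0],[-0.02,-0.18,0.11,0]]
  ],
  "gripper": 0.0878
}}

```text
t: 16.25
ee_pos: [588.6, 126.0, 360.3]
orientation: [-2.218, 0.004, 2.222]
ft_force: [0.4, 0.1, -0.1]
width: 88.0
```

Run:
```python
from h import *
o=readout.get_obs();print(o['ee_pos'],o['ft_force'],o['width'])
p=(607,309.5); q=(607.5,309.5); d=(635,168)
im=viewer.get_image('scene'); im['color']=gm(im['color'],200);A=crop(im,*proj(im,(607,309,90)),32,'',[(p,44,66),(p,39,82),(p,31,82)],6)
im=viewer.get_image('top'); im['color']=gm(im['color'],200);B=crop(im,*proj(im,(607,309,90)),32,'',[(p,44,66),(p,39,82),(p,31,82)],6)
cv2.imwrite('pics/a13.png',np.hstack([A,B]))
im=viewer.get_image('wrist'); ov(im,'w13.png',[(d,26,68),(d,18,68),(p,39,82)],1)
find('wrist','bowl_d_center');find('wrist','bowl_c_center')
```

```text
[588.55287744 126.00797472 360.2832947 ] [ 0.39672518  0.08259092 -0.14799325] 87.99758285972773
wrist bowl_d_center [634.8 173.1  34.6] 0.84
wrist bowl_c_center [610.3 312.1  50.9] 0.61
```

View pics/a13.png

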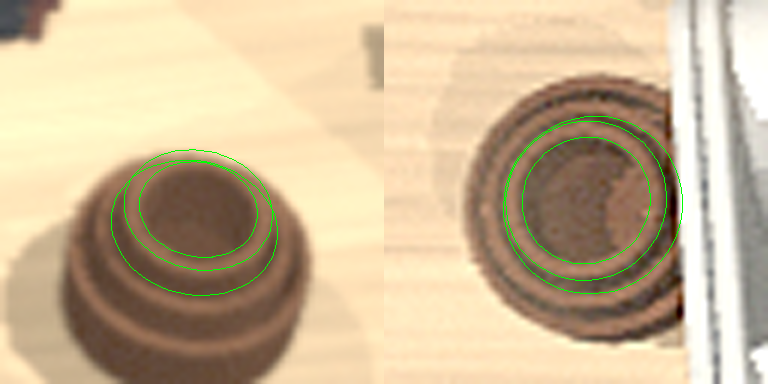

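View pics/w13.png

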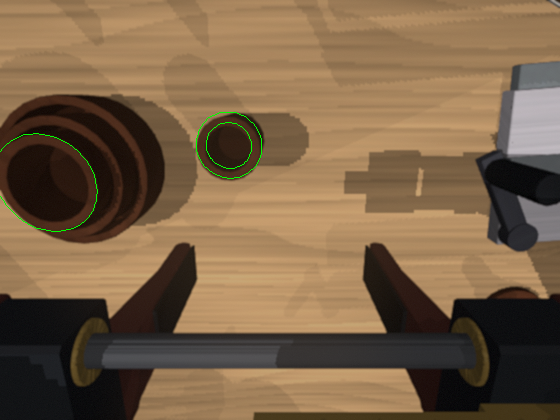

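>>> {"name": "apply_moves", "arguments": {
  "commands": [
    [[0.0455,0.0385,0,0],[0.0455,0.0385,-0.04,0],[0.0455,0.0385,-0.08,0],[0.0455,0.0385,-0.105,0],[0.0455,0.0385,-0.124,0],[0.0455,0.0385,-0.124,0],[0.0455,0.0385,-0.124,0]]
  ],
  "gripper": 0.07
}}

```text
t: 17.38
ee_pos: [635.8, 168.4, 237.6]
orientation: [2.223, 0.002, -2.219]
ft_force: [-0.7, 0.5, 0.9]
width: 70.1
```

>>> {"name": "apply_moves", "arguments": {
  "commands": [
    [[0,0,0,0],[0,0,0,0],[0,0,0,0],[0,0,0,0]]
  ],
  "gripper": 0.03
}}

```text
t: 17.88
ee_pos: [635.7, 168.0, 237.6]
orientation: [2.223, 0.001, -2.22]
ft_force: [-0.7, 0.5, 5.5]
width: 52.2
```

>>> {"name": "apply_moves", "arguments": {
  "commands": [
    [[0,0,0.02,0],[0,0,0.05,0],[0,0,0.09,0],[0,0,0.11,0],[0,0,0.11,0]]
  ]
}}

```text
t: 18.5
ee_pos: [635.6, 167.9, 348.5]
orientation: [2.225, 0.002, -2.218]
ft_force: [0.0, -0.4, -1.8]
width: 52.1
```

Run:
```python
from h import *
o=readout.get_obs();print(o['ee_pos'],o['ft_force'],o['width'])
d=(635,168)
D=[(d,26,178),(d,18,178),(d,26,110)]
im=viewer.get_image('scene'); im['color']=gm(im['color']);A=crop(im,*proj(im,(*d,140)),28,'',D,8)
im=viewer.get_image('wrist'); im['color']=gm(im['color']);B=crop(im,280,250,100,'',D,2)
cv2.imwrite('pics/a14.png',np.hstack([A[:400],B[:400]]))
```

```text
[635.55442434 167.90403213 348.48520188] [ 0.02862314 -0.38708127 -1.76924757] 52.126162416241094
```

View pics/a14.png

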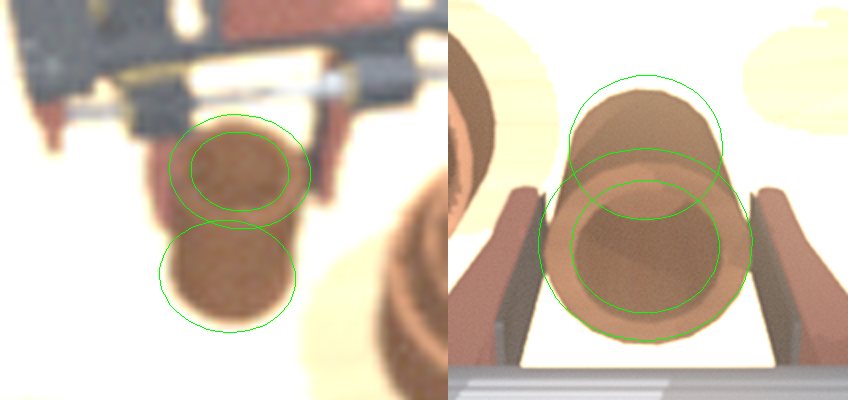

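>>> {"name": "apply_moves", "arguments": {
  "commands": [
    [[-0.0255,0.06,0,0],[-0.0255,0.12,0,0],[-0.0255,0.142,0,0],[-0.0255,0.142,0,0],[-0.0255,0.142,0,0],[-0.0255,0.142,0,0]]
  ]
}}

```text
t: 19.35
ee_pos: [610.0, 308.3, 346.3]
orientation: [-2.22, 0.002, 2.222]
ft_force: [0.3, 0.5, -1.3]
width: 51.8
```

Run:
```python
from h import *
o=readout.get_obs();print(o['ee_pos'],o['ft_force'],o['width'])
d=(607.5,309.7)
D=[(d,39,82),(d,31,82),(d,26,110)]
im=viewer.get_image('scene'); im['color']=gm(im['color'],200);A=crop(im,*proj(im,(*d,120)),28,'',D,7)
im=viewer.get_image('wrist'); im['color']=gm(im['color']);B=crop(im,280,250,100,'',D+[(d,26,178)],2)
cv2.imwrite('pics/a15.png',np.hstack([A[:392],B[:392]]))
```

```text
[610.01453048 308.2929627  346.32376938] [ 0.26589839  0.4779286  -1.26907181] 51.81958026987019
```

View pics/a15.png

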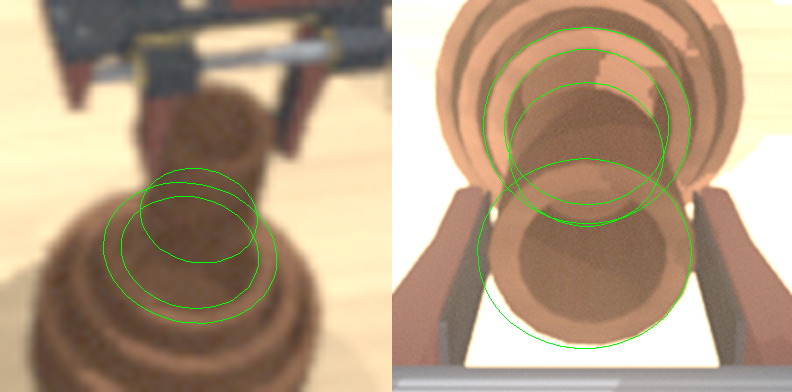

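>>> {"name": "apply_moves", "arguments": {
  "commands": [
    [[0,0,-0.02,0],[0,0,-0.03,0],[0,0,-0.04,0],[0,0,-0.05,0],[0,0,-0.06,0],[0,0,-0.07,0],[0,0,-0.075,0],[0,0,-0.075,0]]
  ]
}}

```text
t: 20.45
ee_pos: [609.7, 309.9, 271.2]
orientation: [2.22, 0.001, -2.222]
ft_force: [-0.2, 0.1, -1.5]
width: 51.7
```

Run:
```python
from h import *
o=readout.get_obs();print(o['ee_pos'],o['ft_force'],o['width'])
d=(607.5,309.7)
D=[(d,31,82),(d,26,103)]
im=viewer.get_image('scene'); im['color']=gm(im['color'],200);A=crop(im,*proj(im,(*d,100)),28,'',D,7)
im=viewer.get_image('wrist'); im['color']=gm(im['color']);B=crop(im,280,250,100,'',D,2)
cv2.imwrite('pics/a16.png',np.hstack([A[:392],B[:392]]))
```

```text
[609.66627691 309.86044767 271.24692113] [-0.20409947  0.14111497 -1.45666773] 51.731779267495945
```

View pics/a16.png

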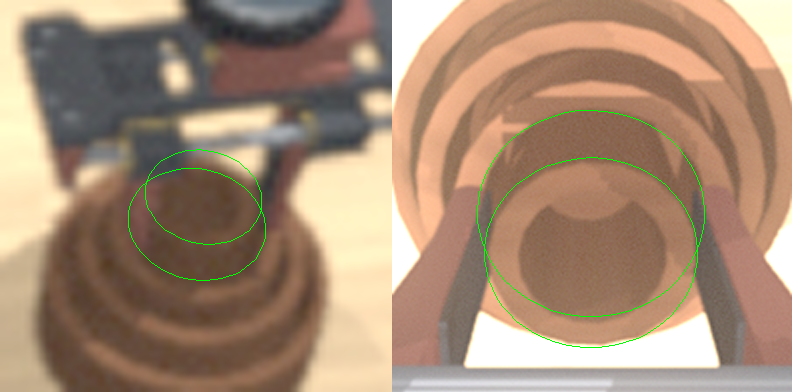

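Bowl d is inside c with no contact so far. I'll lower the last few millimetres.

>>> {"name": "apply_moves", "arguments": {
  "commands": [
    [[0,0,-0.002,0],[0,0,-0.004,0],[0,0,-0.005,0],[0,0,-0.005,0]]
  ]
}}

```text
t: 21.05
ee_pos: [610.1, 310.0, 267.6]
orientation: [2.223, 0.001, -2.22]
ft_force: [-1.3, -1.8, 4.9]
width: 51.5
```

>>> {"name": "apply_moves", "arguments": {
  "commands": [
    [[0,0,0,0],[0,0,0,0],[0,0,0.03,0],[0,0,0.08,0],[0,-0.07,0.12,0],[0,-0.14,0.12,0],[0,-0.2,0.12,0],[0,-0.25,0.12,0]]
  ],
  "gripper": 0.065
}}

```text
t: 22.05
ee_pos: [609.4, 66.7, 386.9]
orientation: [2.222, 0.001, -2.22]
ft_force: [0.7, -0.0, -1.2]
width: 65.1
```

Run:
```python
from h import *
o=readout.get_obs();print(o['ee_pos'],o['ft_force'],o['width'])
d=(607.5,309.7)
D=[(d,31,82),(d,26,98)]
im=viewer.get_image('scene'); im['color']=gm(im['color'],200);A=crop(im,*proj(im,(*d,90)),28,'',D,7)
im=viewer.get_image('top'); im['color']=gm(im['color'],200);B=crop(im,*proj(im,(*d,90)),28,'',D,7)
cv2.imwrite('pics/a17.png',np.hstack([A,B]))
snap('wrist','w17.png')
for c in ('wrist','top','scene'):
  for l in('gate_peg','gate_pivot','rack_line','rack_stop'): find(c,l,2)
```

```text
[609.44828339  66.66799975 386.85257366] [ 0.69155505 -0.03429078 -1.17674477] 65.13968051164525
wrist gate_peg [631.8   5.  176.4] 0.58
wrist gate_pivot [597.  -18.7 174.3] 0.9
wrist gate_pivot [ 775.1 -133.7   -3.3] 0.54
wrist rack_line [636.2 -61.1 136.8] 0.93
top rack_line [635.  -62.9 138.2] 0.71
top rack_line [606.3 307.4  39.5] 0.32
top rack_stop [ 650.4 -271.   135.9] 0.58
scene gate_peg [637.5   3.9 177.6] 0.43
scene gate_pivot [594.8 -18.2 174.3] 0.68
scene gate_pivot [632.2   6.6 177.5] 0.61
scene rack_line [634.2 -60.2 140.2] 0.7
scene rack_stop [ 652.1 -276.3  139.6] 0.61
```

View pics/a17.png

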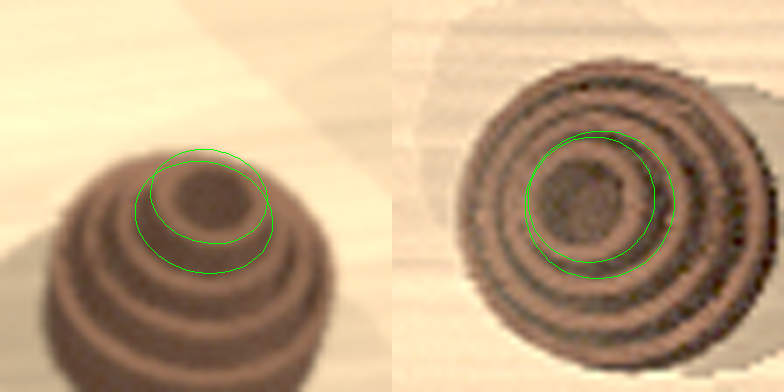

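View pics/w17.png

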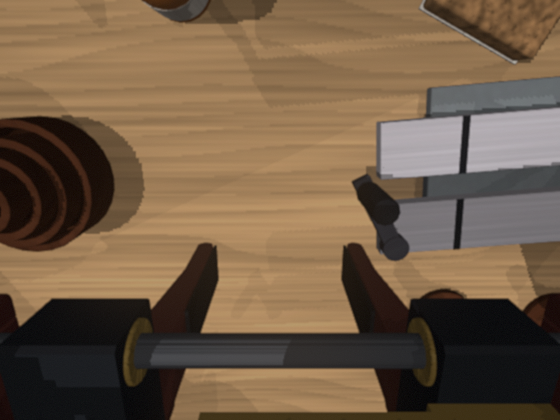

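Run:
```python
from h import *
L=np.array([635.5,-61]);S=np.array([651,-273.5]); ex=(S-L)/np.linalg.norm(S-L); ey=np.array([-ex[1],ex[0]])
print(ex,np.linalg.norm(S-L))
piv=L-47*ex-38*ey; print('pivot',piv,'peg shut',piv+46*ey)
im=viewer.get_image('wrist'); o=readout.get_obs()['ee_pos'];print(o)
b=im['color'][:,:,::-1].copy()
def ring(p,r,z,c=(0,255,0)):
    pts=np.array([proj(im,(p[0]+r*np.cos(a),p[1]+r*np.sin(a),z)) for a in np.linspace(0,6.28,40)])
    cv2.polylines(b,[(pts*8).astype(int)],True,c,1,shift=3)
for th in (0.4,):
    d=np.array([ey[0]*np.cos(th)-ey[1]*np.sin(th), ey[0]*np.sin(th)+ey[1]*np.cos(th)])
    pg=piv+46*d; print(th,pg); ring(pg,8,191); ring(pg,8,149,(255,255,0)); ring(piv,8,150)
def line(p,q,z):
    a=proj(im,(*p,z));c=proj(im,(*q,z)); cv2.line(b,tuple(a.astype(int)),tuple(c.astype(int)),(0,0,255),1)
for s in(-1,1):
    for y in(9,47): line(L-55*ex+s*y*ey,L+100*ex+s*y*ey,140)
line(L-50*ey,L+50*ey,140)
cv2.imwrite('pics/g1.png',cv2.resize(b[60:300,320:560],None,fx=2.5,fy=2.5,interpolation=cv2.INTER_CUBIC))
```

```text
[ 0.07274791 -0.99735036] 213.06454421137272
pivot [594.18153459 -16.88895358] peg shut [640.05965118 -13.54254978]
[609.73681554  68.78512386 386.55429491]
0.4 [635.13492724   4.05906854]
```

View pics/g1.png

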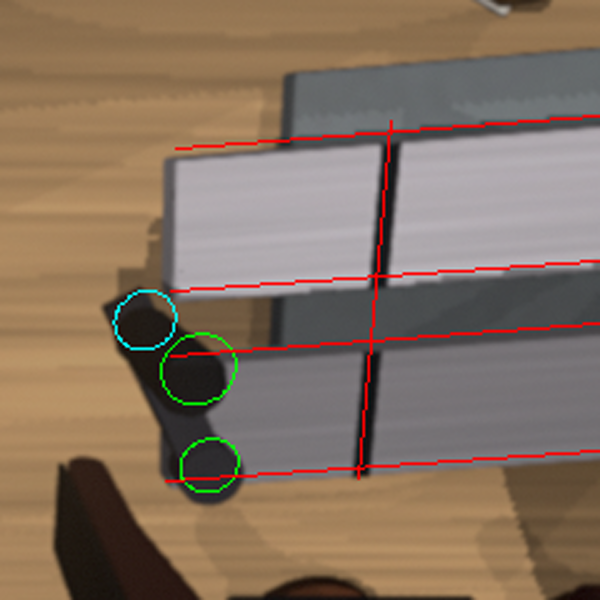

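Run:
```python
from h import *
print(readout.get_obs()['qpos'],readout.get_obs()['t'])
c=np.array([592.5,-17.2])
for a in np.arange(0.5,2.75,0.15): print(round(a,2),np.round(c+46*np.array([np.cos(a),np.sin(a)])-[633,5],1))
```

```text
[ 9.29415826e-02  4.27096204e-01  1.67032695e+00 -9.31755853e-07
  1.04424988e+00  1.66251624e+00] 22.85
0.5 [-0.1 -0.1]
0.65 [-3.9  5.6]
0.8 [-8.5 10.8]
0.95 [-13.7  15.2]
1.1 [-19.6  18.8]
1.25 [-26.   21.5]
1.4 [-32.7  23.1]
1.55 [-39.5  23.8]
1.7 [-46.4  23.4]
1.85 [-53.2  22. ]
2.0 [-59.6  19.6]
2.15 [-65.7  16.3]
2.3 [-71.1  12.1]
2.45 [-75.9   7.1]
2.6 [-79.9   1.5]
```

>>> {"name": "apply_moves", "arguments": {
  "commands": [
    [[0.0233,-0.064,0,0],[0.0233,-0.064,0,0],[0.0233,-0.064,-0.02,0],[0.0233,-0.064,-0.035,0],[0.0233,-0.064,-0.047,0],[0.0233,-0.064,-0.047,0]]
  ],
  "gripper": 0.04
}}

```text
t: 23.6
ee_pos: [632.5, 5.2, 337.9]
orientation: [2.217, 0.002, -2.224]
ft_force: [0.2, 0.1, -0.5]
width: 39.9
```

>>> {"name": "apply_moves", "arguments": {
  "commands": [
    [[0,0,0,0],[0,0,0,0],[0,0,0,0],[0,0,0,0]]
  ],
  "gripper": 0
}}

```text
t: 24.1
ee_pos: [633.3, 4.6, 340.2]
orientation: [2.223, 0.001, -2.22]
ft_force: [1.0, -0.7, 1.6]
width: 15.2
```

Run:
```python
from h import *
o=readout.get_obs();print(o['ee_pos'],o['ft_force'],o['width'])
snap('wrist','w18.png')
```

```text
[633.3040881    4.56208274 340.18893577] [ 0.96753223 -0.69688871  1.59310823] 15.198711795435589
```

View pics/w18.png

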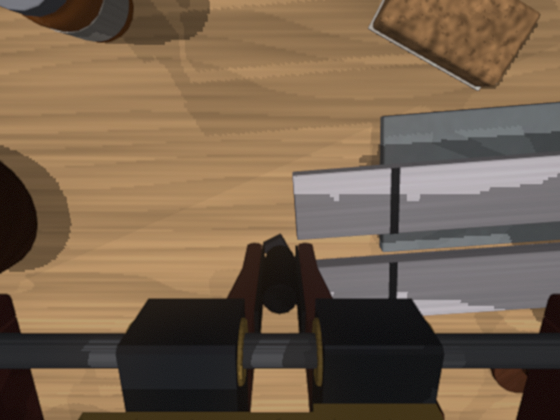

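Peg gripped, with an opening of 15 mm on a 16 mm peg. I'll swing the gate open along its arc.

>>> {"name": "apply_moves", "arguments": {
  "commands": [
    [[-0.004,0.0055,0,0.15],[-0.0085,0.0108,0,0.3],[-0.0137,0.0152,0,0.45],[-0.0195,0.0188,0,0.6],[-0.026,0.0215,0,0.75],[-0.0327,0.0231,0,0.9],[-0.0395,0.0238,0,1.05],[-0.0464,0.0234,0,1.2]]
  ]
}}

```text
t: 25.15
ee_pos: [586.7, 29.1, 340.2]
orientation: [1.476, 1.015, -1.471]
ft_force: [0.7, 8.3, 2.8]
width: 15.6
```

>>> {"name": "apply_moves", "arguments": {
  "commands": [
    [[-0.0068,-0.0014,0,0.15],[-0.0132,-0.0038,0,0.3],[-0.0193,-0.0071,0,0.45],[-0.0247,-0.0113,0,0.6],[-0.0295,-0.0163,0,0.75],[-0.0335,-0.0219,0,0.9],[-0.0335,-0.0219,0,0.9]]
  ]
}}

```text
t: 26.02
ee_pos: [552.2, 6.7, 340.1]
orientation: [0.81, 1.418, -0.809]
ft_force: [-5.6, 7.5, 7.8]
width: 15.4
```

Run:
```python
from h import *
o=readout.get_obs();print(o['ee_pos'],o['ft_force'],o['width'],o['qpos'])
snap('wrist','w19.png'); snap('top','t19.png')
```

```text
[552.18152042   6.74295788 340.12369706] [-5.59923131  7.54908529  7.7517574 ] 15.382975597861368 [-0.00979572  0.40354708  1.83917613  0.00251384  0.90107734 -0.54281633]
```

View pics/w19.png

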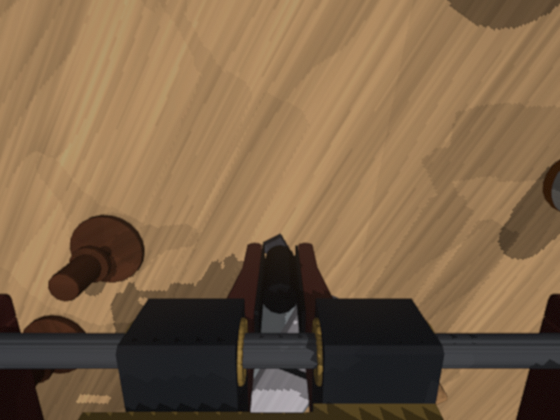

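Gate is open to about 2.53 rad. I'll release the peg, lift, and go to the nearer lid.

>>> {"name": "apply_moves", "arguments": {
  "commands": [
    [[0,0,0,0],[0,0,0,0],[0,0,0.02,0],[0,0,0.06,0],[-0.02,-0.03,0.08,-0.15],[-0.04,-0.07,0.08,-0.3],[-0.06,-0.11,0.08,-0.456],[-0.09,-0.1437,0.07,-0.456]]
  ],
  "gripper": 0.035
}}

```text
t: 27.12
ee_pos: [462.9, -139.3, 410.2]
orientation: [1.156, 1.24, -1.155]
ft_force: [-0.7, -0.7, -0.6]
width: 35.1
```

>>> {"name": "apply_moves", "arguments": {
  "commands": [
    [[-0.029,0,-0.02,0],[-0.029,0,-0.03,0],[-0.029,0,-0.03,0],[-0.029,0,-0.03,0]]
  ],
  "gripper": 0.06
}}

```text
t: 27.62
ee_pos: [435.4, -137.7, 380.2]
orientation: [1.154, 1.242, -1.153]
ft_force: [0.5, -0.3, 0.5]
width: 59.6
```

Run:
```python
from h import *
from scipy.spatial.transform import Rotation as Ro
o=readout.get_obs();print(o['ee_pos'],o['ft_force'],o['width'],Ro.from_rotvec(o['orientation']).as_matrix()[:,1])
p=(434,-137)
D=[(p,36,10),(p,13,80)]
im=viewer.get_image('wrist'); ov(im,'w20.png',D,1)
find('wrist','lid_0_center')
for c in('top','scene'): find(c,'gate_peg',2)
im=viewer.get_image('top'); A=crop(im,*proj(im,(*p,40)),28,'',D,7); G=crop(im,*proj(im,(580,-20,140)),28,'',[],7)
im=viewer.get_image('scene'); B=crop(im,*proj(im,(*p,40)),28,'',D,7)
cv2.imwrite('pics/a20.png',np.hstack([A,B])); cv2.imwrite('pics/g20.png',G)
```

```text
[ 435.4209487  -137.65896558  380.15195951] [ 0.50964403 -0.25034496  0.4779246 ] 59.62594802345824 [0.99720272 0.07473147 0.00139465]
wrist lid_0_center [ 428.2 -269.4   39.3] 0.7
scene gate_peg [637.5   3.9 177.6] 0.43
```

View pics/w20.png

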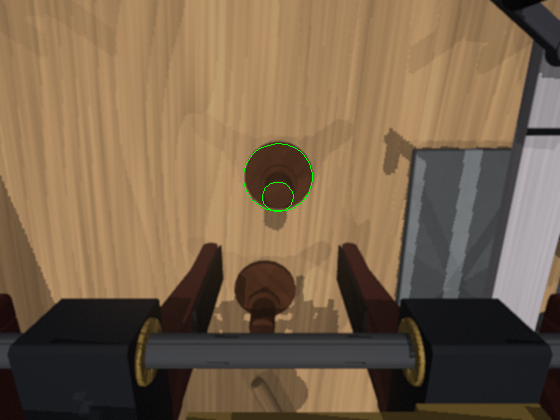

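View pics/a20.png

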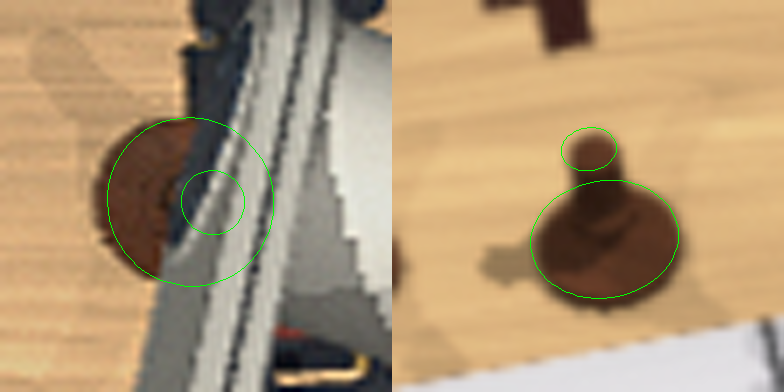

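View pics/g20.png

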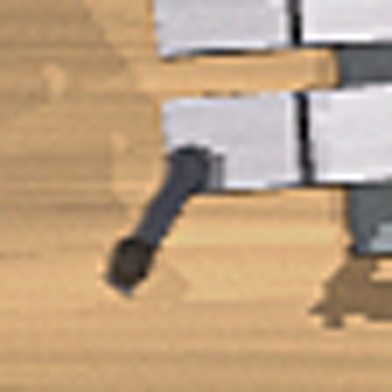

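>>> {"name": "apply_moves", "arguments": {
  "commands": [
    [[0,0.0005,-0.05,0],[0,0.0005,-0.1,0],[0,0.0005,-0.13,0],[0,0.0005,-0.146,0],[0,0.0005,-0.146,0]]
  ]
}}

```text
t: 28.55
ee_pos: [434.1, -137.2, 233.1]
orientation: [1.154, 1.245, -1.155]
ft_force: [-0.4, 0.2, -0.2]
width: 59.9
```

>>> {"name": "apply_moves", "arguments": {
  "commands": [
    [[0,0,0,0],[0,0,0,0],[0,0,0,0],[0,0,0,0]]
  ],
  "gripper": 0.01
}}

```text
t: 29.05
ee_pos: [434.3, -137.3, 234.1]
orientation: [1.155, 1.242, -1.154]
ft_force: [-0.1, 0.4, 3.3]
width: 25.6
```

>>> {"name": "apply_moves", "arguments": {
  "commands": [
    [[0,0,0.02,0],[0,0,0.06,0],[0,0,0.1,0],[0,0,0.113,0],[0,0,0.113,0]]
  ]
}}

```text
t: 29.68
ee_pos: [434.1, -137.2, 346.9]
orientation: [1.155, 1.242, -1.154]
ft_force: [0.1, 0.0, -0.5]
width: 25.3
```

Run:
```python
from h import *
from scipy.spatial.transform import Rotation as Ro
o=readout.get_obs();print(o['ee_pos'],o['ft_force'],o['width'],Ro.from_rotvec(o['orientation']).as_matrix()[:,1])
t=o['ee_pos']; p=(t[0],t[1]); z0=t[2]-234
D=[(p,36,z0+10),(p,13,z0+80),(p,36,z0)]
im=viewer.get_image('wrist'); im['color']=gm(im['color'],150);ov(im,'w21.png',D,1)
im=viewer.get_image('scene'); B=crop(im,*proj(im,(*p,z0+40)),28,'',D,7)
cv2.imwrite('pics/a21.png',B)
```

```text
[ 434.11893444 -137.21816112  346.92497248] [ 0.05052318  0.04967929 -0.4585172 ] 25.31796742661266 [0.99726527 0.07389224 0.00138284]
```

View pics/w21.png

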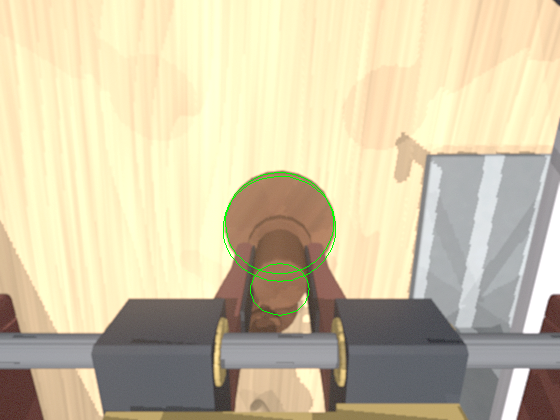

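View pics/a21.png

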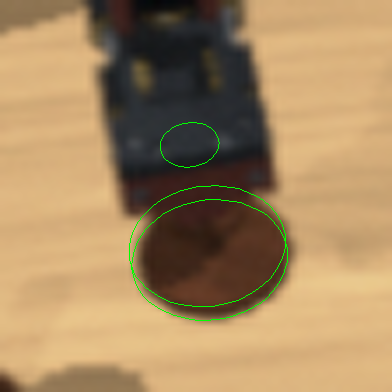

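>>> {"name": "apply_moves", "arguments": {
  "commands": [
    [[0,0.06,0,0],[0,0.12,0,0],[0,0.18,0,0],[0,0.215,0,0],[0.03,0.215,0,0],[0.09,0.215,0,0],[0.15,0.215,0,0],[0.19,0.215,0,0]]
  ]
}}

```text
t: 30.78
ee_pos: [626.1, 77.8, 344.2]
orientation: [1.153, 1.245, -1.156]
ft_force: [0.4, 0.3, -0.6]
width: 25.4
```

>>> {"name": "apply_moves", "arguments": {
  "commands": [
    [[0,0,0,0],[0,0,0,0]]
  ]
}}

```text
t: 31.02
ee_pos: [623.0, 77.7, 344.5]
orientation: [1.152, 1.246, -1.158]
ft_force: [0.5, -1.0, -0.8]
width: 25.5
```

```bash
cat >> h.py <<'E'
def rackov(im,name,L,th=0.073,extra=[],m=200):
    L=np.array(L,float); ex=np.array([np.sin(th),-np.cos(th)]); ey=np.array([np.cos(th),np.sin(th)])
    b=gm(im['color'],m)[:,:,::-1].copy()
    def line(p,q,z):
        a=proj(im,(*p,z));c=proj(im,(*q,z)); cv2.line(b,tuple((a*8).astype(int)),tuple((c*8).astype(int)),(0,0,255),1,shift=3)
    for y in(-47,-9,9,47): line(L-55*ex+y*ey,L+150*ex+y*ey,140)
    line(L-47*ey,L+47*ey,140); line(L-55*ex-47*ey,L-55*ex+47*ey,140)
    for (p,rr,z) in extra:
        pts=np.array([proj(im,(p[0]+rr*np.cos(a),p[1]+rr*np.sin(a),z)) for a in np.linspace(0,6.28,60)])
        cv2.polylines(b,[pts.astype(int)],True,(0,255,0),1)
    cv2.imwrite('pics/'+name,b); return b
E
python3 - <<'E'
from h import *
o=readout.get_obs();print(o['ee_pos'],o['ft_force'],o['width'])
t=o['ee_pos'];p=t[:2];z0=t[2]-234
E=[(p,36,z0+10),(p,18,z0+42)]
rackov(viewer.get_image('wrist'),'w22.png',(634.5,-61.2),extra=E)
im=viewer.get_image('top'); b=rackov(im,'t22.png',(634.5,-61.2),extra=E)
cv2.imwrite('pics/t22.png',cv2.resize(b[150:270,230:430],None,fx=4,fy=4,interpolation=cv2.INTER_CUBIC))
im=viewer.get_image('scene'); b=rackov(im,'t22.png',(634.5,-61.2),extra=E)
cv2.imwrite('pics/s22.png',cv2.resize(b[140:290,150:350],None,fx=4,fy=4,interpolation=cv2.INTER_CUBIC))
im=viewer.get_image('top'); b=rackov(im,'t22.png',(634.5,-61.2),extra=E)
cv2.imwrite('pics/t22.png',cv2.resize(b[150:270,230:430],None,fx=4,fy=4,interpolation=cv2.INTER_CUBIC))
find('wrist','rack_line')
E
```

```text
[622.95033284  77.70890954 344.46810256] [ 0.51780895 -1.00546004 -0.81520246] 25.546207132839044
```

View pics/w22.png

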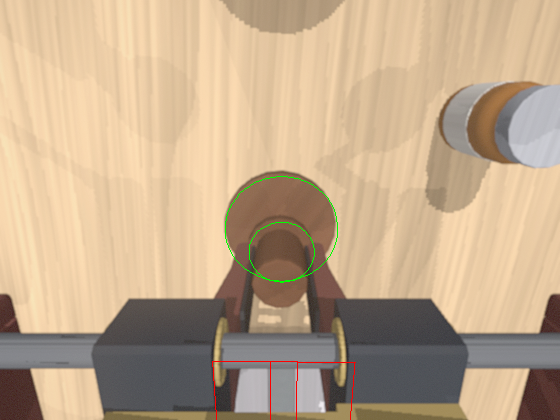

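View pics/s22.png

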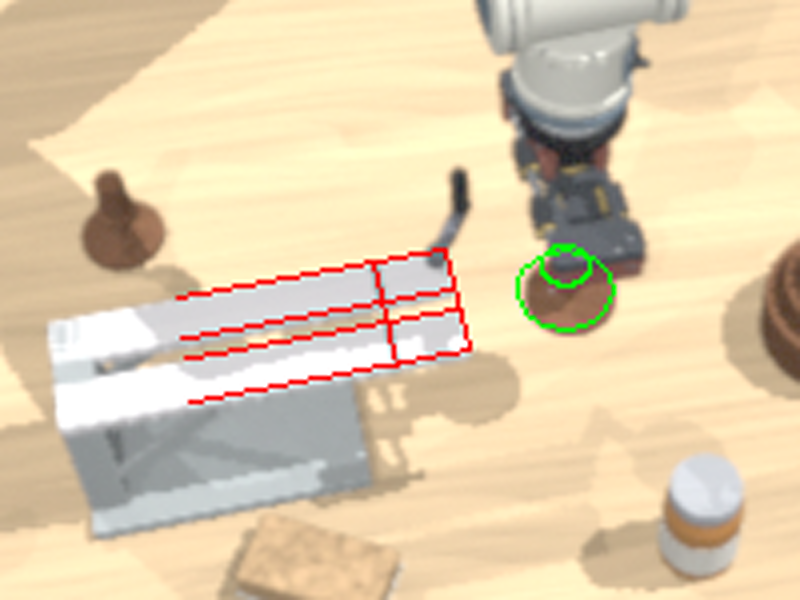

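View pics/t22.png

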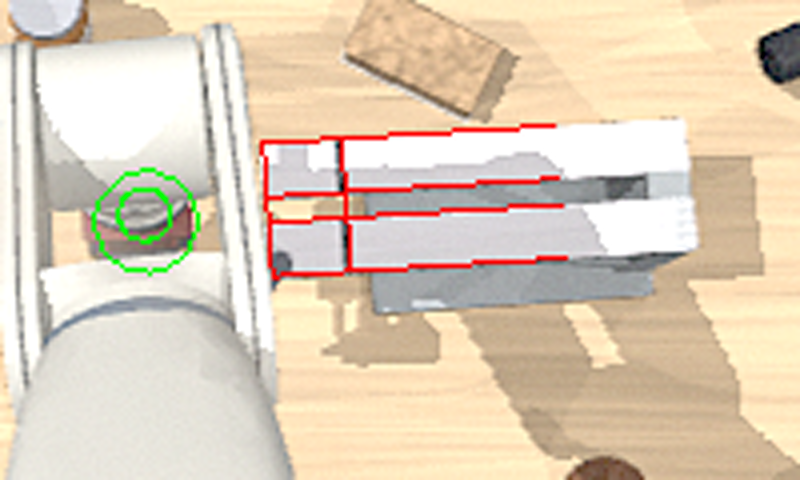

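Run:
```python
from h import *
im=viewer.get_image('wrist'); c=im['color'].astype(int)
A=cv2.resize(im['color'][300:420,220:345,::-1],None,fx=4.5,fy=4.5,interpolation=cv2.INTER_NEAREST); cv2.imwrite('pics/z22.png',A)
for v in (375,385,395,402): print(v,[int(x) for x in c[v,262:305].sum(1)//3])
im=viewer.get_image('top'); cv2.imwrite('pics/z22t.png',cv2.resize(im['color'][172:232,285:415,::-1],None,fx=6,fy=6,interpolation=cv2.INTER_CUBIC))
# rail edges in top: upper rail outer edge columns
g=im['color'].astype(int).mean(2)
for u in range(320,400,8):
    col=g[170:235,u]; d=np.diff(col); print(u,170+np.argsort(-abs(d))[:5], end=';')
print(proj(im,(634.5+47,-61.2,140)))
```

```text
375 [117, 119, 117, 102, 80, 76, 79, 81, 80, 80, 80, 81, 80, 81, 81, 81, 82, 81, 82, 81, 81, 81, 81, 81, 81, 80, 81, 80, 78, 77, 83, 103, 116, 118, 118, 118, 120, 121, 119, 116, 115, 115, 116]
385 [117, 117, 115, 104, 80, 75, 79, 81, 82, 81, 80, 80, 80, 80, 80, 81, 79, 80, 80, 80, 79, 81, 81, 81, 81, 81, 81, 82, 82, 78, 83, 105, 117, 117, 117, 118, 120, 121, 119, 117, 115, 115, 117]
395 [116, 117, 117, 108, 87, 76, 77, 80, 81, 81, 81, 80, 81, 81, 82, 81, 81, 80, 81, 80, 81, 80, 80, 80, 81, 80, 80, 81, 81, 78, 84, 106, 116, 118, 118, 119, 121, 122, 118, 116, 116, 116, 117]
402 [116, 117, 117, 111, 94, 77, 76, 80, 80, 81, 81, 79, 80, 80, 80, 81, 81, 80, 81, 81, 81, 81, 81, 81, 80, 79, 80, 81, 80, 77, 82, 104, 115, 117, 118, 121, 121, 121, 117, 116, 115, 115, 117]
320 [184 217 197 204 191];328 [228 170 230 203 191];336 [183 196 191 174 216];344 [190 178 202 176 182];352 [215 195 182 189 202];360 [187 201 181 214 194];368 [214 181 194 189 225];376 [200 193 180 225 213];384 [193 213 199 180 200];392 [212 199 192 179 219];[316.11568439 184.25289621]
```

View pics/z22.png

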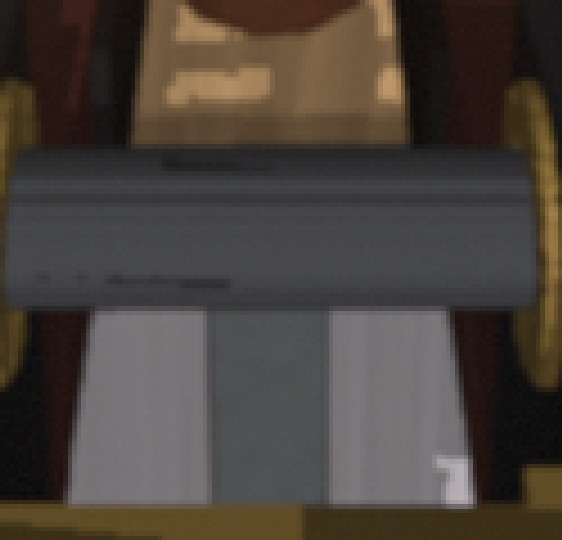

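View pics/z22t.png

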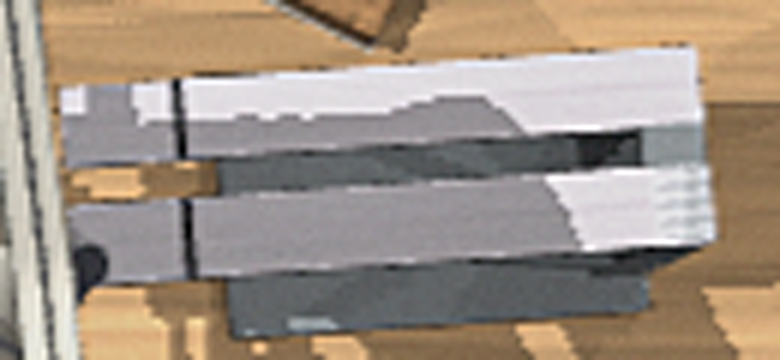

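Run:
```python
from h import *
im=viewer.get_image('top')
f=lambda x,y:at_z(im,285+x/6,172+y/6,140)[:2]
for a,b in(((62,89),(693,46)),((215,160),(575,138)),((220,192),(650,172)),((180,278),(600,245))):
    A,B=f(*a),f(*b); print(A,B,np.arctan2(B[0]-A[0],-(B[1]-A[1])))
print(readout.get_obs()['ee_pos'])
# wrist
im=viewer.get_image('wrist')
for u,v in((265.6,380),(292.8,380),(279.2,375),(279.5,402)): print(at_z(im,u,v,140))
```

```text
[673.51964007  -2.88824224] [ 697.14027979 -298.69257952] 0.07968316628427388
[640.64991955 -74.34971373] [ 652.8042352  -242.40420915] 0.07219794968017712
[625.59991731 -76.63934662] [ 637.10678907 -277.03558018] 0.057357615853763214
[585.1428851  -58.00636529] [ 602.56518733 -252.96625445] 0.08912677387173908
[623.83819248  77.83733656 346.95858288]
[621.67478887 -24.6391558  140.        ]
[640.1782383  -23.25360292 140.        ]
[630.61050884 -19.72288231 140.        ]
[632.56752343 -43.07464923 140.        ]
```

>>> {"name": "apply_moves", "arguments": {
  "commands": [
    [[0.001,-0.02,0,0],[0.002,-0.039,0,0],[0.002,-0.039,0,0],[0.002,-0.039,0,0],[0.002,-0.039,0,0]]
  ]
}}

```text
t: 32.1
ee_pos: [626.1, 39.0, 346.6]
orientation: [1.154, 1.243, -1.154]
ft_force: [0.1, -0.5, -0.9]
width: 25.6
```

```bash
cat > slot.py <<'E'
from h import *
def edges(v,c):
    g=c[v,:,:].astype(float).mean(1); d=np.diff(g)
    return g
for k in range(3):
    im=viewer.get_image('wrist'); o=readout.get_obs(); t=o['ee_pos']
    c=im['color']
    for v in (374,386,400):
        g=c[v].astype(float).mean(1); d=np.diff(cv2.GaussianBlur(g[None],(0,0),0.8)[0])
        # slot: darker; falling edge then rising edge ~27px apart
        best=max(((-d[u]+d[u+w],u,w) for u in range(245,300) for w in range(20,36)))
        _,u,w=best
        P=at_z(im,u+0.5+w/2,v,140)
        print(v,u,w,np.round(P[:2],1),'x at tcp y',round(P[0]-(t[1]-P[1])*0.075,2),'tcp',np.round(t,2))
E
python3 slot.py
python3 - <<'E'
from h import *
cv2.imwrite('pics/w23.png',viewer.get_image('wrist')['color'][:,:,::-1])
E
```

```text
374 265 28 [632.9 -57.3] x at tcp y 625.71 tcp [626.12  39.12 346.58]
386 265 27 [633.4 -67.5] x at tcp y 625.37 tcp [626.12  39.12 346.58]
400 266 26 [634.6 -79.7] x at tcp y 625.71 tcp [626.12  39.12 346.58]
374 265 28 [633.  -57.2] x at tcp y 625.73 tcp [626.13  39.18 346.58]
386 265 27 [633.4 -67.4] x at tcp y 625.39 tcp [626.13  39.18 346.58]
400 266 26 [634.6 -79.6] x at tcp y 625.74 tcp [626.13  39.18 346.58]
374 265 27 [632.6 -57.2] x at tcp y 625.41 tcp [626.14  39.19 346.57]
386 265 27 [633.4 -67.4] x at tcp y 625.41 tcp [626.14  39.19 346.57]
400 266 26 [634.7 -79.6] x at tcp y 625.76 tcp [626.14  39.19 346.57]
```

View pics/w23.png

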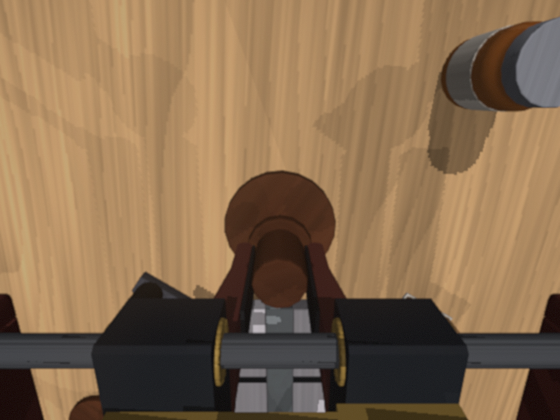

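>>> {"name": "apply_moves", "arguments": {
  "commands": [
    [[0.0005,-0.015,0,0],[0.0015,-0.03,0,0],[0.0025,-0.042,0,0],[0.0035,-0.054,0,0],[0.0045,-0.066,0,0],[0.0053,-0.078,0,0],[0.0053,-0.078,0,0]]
  ]
}}

```text
t: 33.17
ee_pos: [631.5, -40.1, 346.6]
orientation: [1.155, 1.243, -1.155]
ft_force: [-0.6, 0.6, -1.0]
width: 25.7
```

Run:
```python
from h import *
o=readout.get_obs();print(o['ee_pos'],o['ft_force'],o['moment'])
snap('wrist','w24.png')
im=viewer.get_image('scene'); cv2.imwrite('pics/s24.png',cv2.resize(gm(im['color'],200)[150:280,160:330,::-1],None,fx=4,fy=4,interpolation=cv2.INTER_CUBIC))
```

```text
[631.49432544 -40.13503681 346.58158149] [-0.60440303  0.57476287 -0.97303744] [-0.04341567 -0.05515918 -0.00182232]
```

View pics/w24.png

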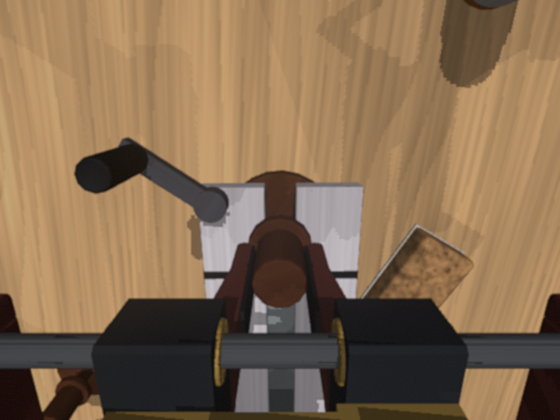

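View pics/s24.png

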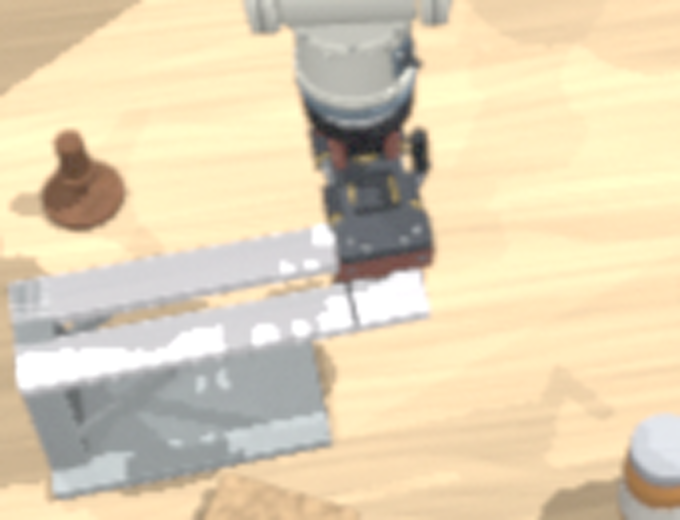

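The lid is entering cleanly, with its disc under the rails and its collar above. I'll continue along the slot.

>>> {"name": "apply_moves", "arguments": {
  "commands": [
    [[0.0015,-0.02,0,0],[0.003,-0.04,0,0],[0.0045,-0.06,0,0],[0.006,-0.08,0,0],[0.0075,-0.1,0,0],[0.009,-0.12,0,0],[0.0105,-0.14,0,0],[0.0113,-0.15,0,0]]
  ]
}}

```text
t: 34.28
ee_pos: [642.8, -190.7, 346.5]
orientation: [1.155, 1.243, -1.155]
ft_force: [0.9, -0.2, -0.9]
width: 25.4
```

>>> {"name": "apply_moves", "arguments": {
  "commands": [
    [[0,0,-0.002,0],[0,0,-0.004,0],[0,0,-0.0055,0],[0,0,-0.0055,0]]
  ]
}}

```text
t: 34.78
ee_pos: [642.7, -188.7, 340.9]
orientation: [1.154, 1.244, -1.154]
ft_force: [-0.6, -0.4, 0.3]
width: 25.5
```

Run:
```python
from h import *
o=readout.get_obs();print(o['ee_pos'],o['ft_force'],o['moment'])
snap('wrist','w25.png')
```

```text
[ 642.74555866 -188.65019473  340.90308868] [-0.61508132 -0.3950952   0.28685069] [-0.05814698 -0.11850373  0.01524684]
```

View pics/w25.png

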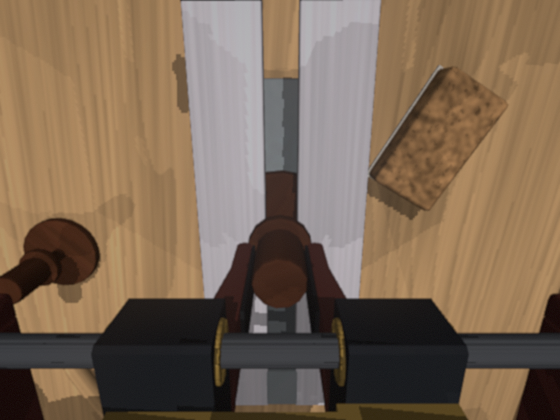

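>>> {"name": "apply_moves", "arguments": {
  "commands": [
    [[0,0,-0.001,0],[0,0,-0.001,0]]
  ]
}}

```text
t: 35.08
ee_pos: [642.8, -189.1, 340.1]
orientation: [1.154, 1.243, -1.154]
ft_force: [0.4, 0.3, -0.9]
width: 25.1
```

>>> {"name": "apply_moves", "arguments": {
  "commands": [
    [[0,0,0,0],[0,0,0,0],[0,0,0.02,0],[0,0,0.06,0],[0,0,0.11,0],[0,0,0.11,0]]
  ],
  "gripper": 0.04
}}

```text
t: 35.83
ee_pos: [643.7, -189.5, 456.7]
orientation: [1.157, 1.234, -1.149]
ft_force: [0.3, 0.6, -0.1]
width: 40.1
```

Run:
```python
from h import *
o=readout.get_obs();print(o['ee_pos'],o['ft_force'],o['t'])
snap('wrist','w26.png')
find('wrist','lid_0_center')
im=viewer.get_image('scene'); cv2.imwrite('pics/s26.png',cv2.resize(gm(im['color'],200)[150:280,160:330,::-1],None,fx=4,fy=4,interpolation=cv2.INTER_CUBIC))
find('scene','lid_0_center');find('top','lid_0_center')
```

```text
[ 643.7190865  -189.50534819  456.73644777] [ 0.27510942  0.55304516 -0.05699997] 35.825
wrist lid_0_center [ 429.2 -270.5   42. ] 0.69
scene lid_0_center [470.1 546.1  -1. ] 0.57
scene lid_0_center [ 425.4 -271.    38.8] 0.44
top lid_0_center [ 427.4 -268.8   40.6] 0.75
```

View pics/w26.png

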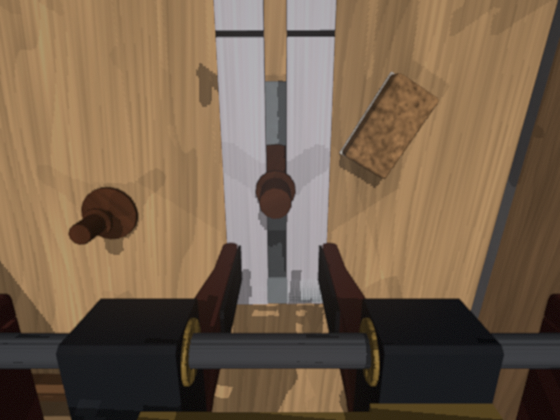

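View pics/s26.png

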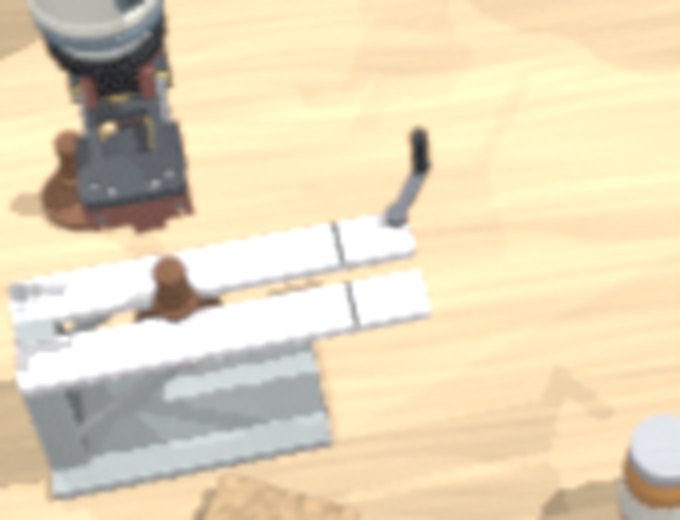

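Lid hung and upright near rack x ≈ 128 mm. Now the second lid.

>>> {"name": "apply_moves", "arguments": {
  "commands": [
    [[-0.06,-0.02,0,0],[-0.12,-0.04,0,0],[-0.17,-0.06,-0.02,0],[-0.217,-0.0805,-0.07,0],[-0.217,-0.0805,-0.07,0],[-0.217,-0.0805,-0.07,0],[-0.217,-0.0805,-0.07,0]]
  ],
  "gripper": 0.06
}}

```text
t: 36.95
ee_pos: [427.2, -269.8, 380.9]
orientation: [1.154, 1.242, -1.153]
ft_force: [0.4, -0.3, 0.1]
width: 59.6
```

Run:
```python
from h import *
o=readout.get_obs();print(o['ee_pos'],o['width'])
p=(425.5,-269.5)
D=[(p,36,10),(p,13,80)]
im=viewer.get_image('wrist'); print(readout.get_obs()['ee_pos']); ov(im,'w27.png',D,1.4)
```

```text
[ 427.19316199 -269.77290256  380.92478377] 59.57587499743861
[ 427.17563492 -269.65834251  380.96765465]
```

View pics/w27.png

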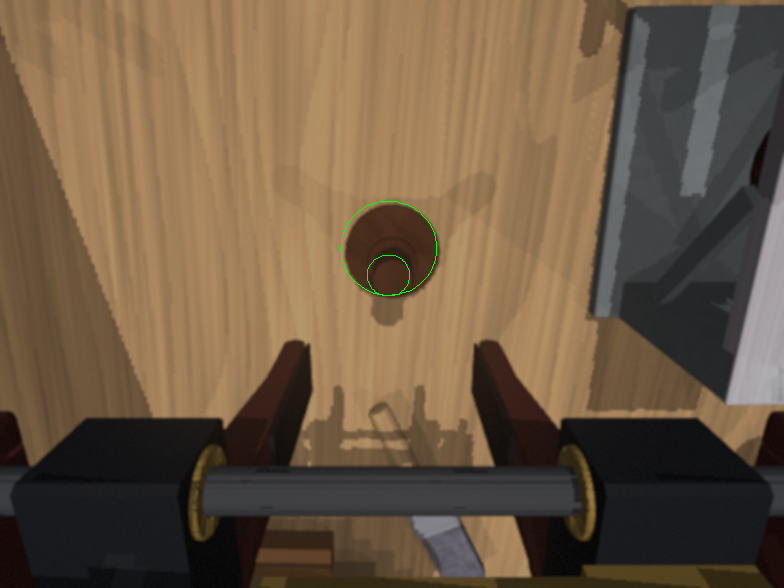

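>>> {"name": "apply_moves", "arguments": {
  "commands": [
    [[-0.001,-0.0012,-0.05,0],[-0.001,-0.0012,-0.1,0],[-0.001,-0.0012,-0.13,0],[-0.001,-0.0012,-0.1465,0],[-0.001,-0.0012,-0.1465,0]]
  ]
}}

```text
t: 37.62
ee_pos: [425.3, -270.7, 233.3]
orientation: [1.154, 1.244, -1.154]
ft_force: [-0.1, 0.2, 0.2]
width: 59.7
```

>>> {"name": "apply_moves", "arguments": {
  "commands": [
    [[0,0,0,0],[0,0,0,0],[0,0,0,0],[0,0,0,0]]
  ],
  "gripper": 0.01
}}

```text
t: 38.12
ee_pos: [425.0, -271.1, 234.1]
orientation: [1.155, 1.242, -1.154]
ft_force: [0.3, 0.6, 3.1]
width: 25.2
```

>>> {"name": "apply_moves", "arguments": {
  "commands": [
    [[0,0,0.02,0],[0,0,0.06,0],[0,0,0.1,0],[0,0,0.113,0],[0,0,0.113,0]]
  ]
}}

```text
t: 38.75
ee_pos: [424.7, -270.9, 346.9]
orientation: [1.154, 1.242, -1.154]
ft_force: [0.2, -1.0, -0.6]
width: 25.5
```

Run:
```python
from h import *
o=readout.get_obs();print(o['ee_pos'],o['ft_force'],o['width'])
t=o['ee_pos']; p=(t[0],t[1]); z0=t[2]-234
im=viewer.get_image('wrist'); im['color']=gm(im['color'],150);ov(im,'w28.png',[(p,36,z0+10),(p,13,z0+80)],1)
```

```text
[ 424.70202864 -270.90514492  346.88052308] [ 0.16224564 -1.02023771 -0.5787588 ] 25.522509530894265
```

View pics/w28.png

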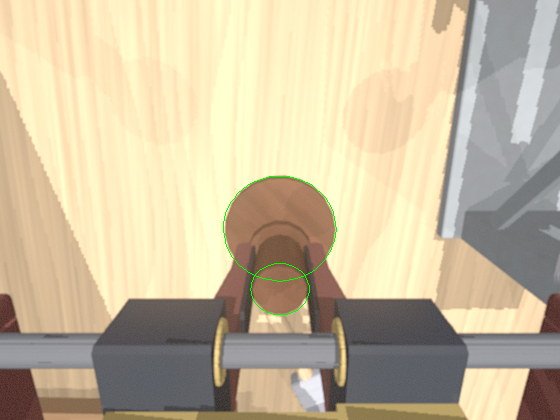

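>>> {"name": "apply_moves", "arguments": {
  "commands": [
    [[0,0.06,0,0],[0,0.12,0,0],[0,0.18,0,0],[0,0.24,0,0],[0,0.3,0,0],[0,0.349,0,0],[0.04,0.349,0,0],[0.1,0.349,0,0]]
  ]
}}

```text
t: 39.8
ee_pos: [524.3, 79.3, 344.6]
orientation: [1.15, 1.247, -1.156]
ft_force: [1.0, -0.5, -0.5]
width: 25.5
```

>>> {"name": "apply_moves", "arguments": {
  "commands": [
    [[0.05,0,0,0],[0.098,0,0,0],[0.1,-0.02,0,0],[0.1007,-0.039,0,0],[0.1007,-0.039,0,0],[0.1007,-0.039,0,0]]
  ]
}}

```text
t: 40.55
ee_pos: [624.6, 38.9, 346.6]
orientation: [1.155, 1.244, -1.155]
ft_force: [-0.1, -0.0, -0.5]
width: 25.4
```

```bash
python3 slot.py
python3 - <<'E'
from h import *
cv2.imwrite('pics/w29.png',viewer.get_image('wrist')['color'][:,:,::-1])
E
```

```text
374 268 27 [632.9 -57.3] x at tcp y 625.69 tcp [624.82  39.2  346.81]
386 268 27 [633.7 -67.5] x at tcp y 625.7 tcp [624.82  39.2  346.81]
400 268 27 [634.6 -79.7] x at tcp y 625.72 tcp [624.82  39.2  346.81]
374 267 28 [632.9 -57.2] x at tcp y 625.69 tcp [624.98  39.4  346.88]
386 267 27 [633.4 -67.4] x at tcp y 625.36 tcp [624.98  39.4  346.88]
400 268 26 [634.7 -79.6] x at tcp y 625.72 tcp [624.98  39.4  346.88]
374 267 27 [632.9 -57.2] x at tcp y 625.61 tcp [625.11  39.5  346.92]
386 267 27 [633.6 -67.3] x at tcp y 625.63 tcp [625.11  39.5  346.92]
400 267 27 [634.6 -79.6] x at tcp y 625.64 tcp [625.11  39.5  346.92]
```

View pics/w29.png

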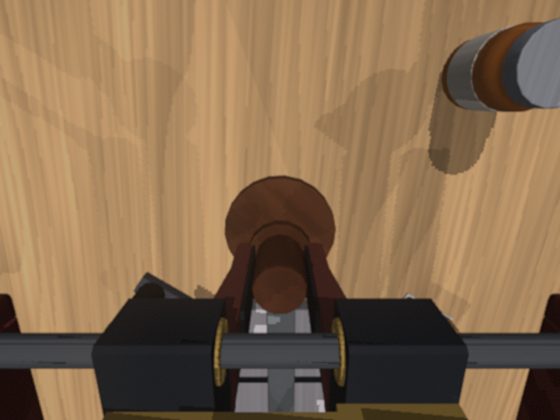

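>>> {"name": "apply_moves", "arguments": {
  "commands": [
    [[0.001,-0.015,0,0],[0.0023,-0.03,0,0],[0.0033,-0.043,0,0],[0.0045,-0.056,0,0],[0.0055,-0.069,0,0],[0.0065,-0.082,0,0],[0.0078,-0.1,0,0],[0.0093,-0.12,0,0]]
  ]
}}

```text
t: 41.75
ee_pos: [634.8, -82.1, 346.6]
orientation: [1.154, 1.243, -1.154]
ft_force: [0.3, 0.9, -0.6]
width: 25.5
```

>>> {"name": "apply_moves", "arguments": {
  "commands": [
    [[0.0018,-0.025,0,0],[0.0018,-0.025,0,0],[0.0018,-0.025,-0.003,0],[0.0018,-0.025,-0.006,0],[0.0018,-0.025,-0.0065,0],[0.0018,-0.025,-0.0065,0]]
  ]
}}

```text
t: 42.5
ee_pos: [636.5, -105.4, 340.2]
orientation: [1.154, 1.244, -1.154]
ft_force: [-0.7, 0.2, 1.2]
width: 25.4
```

Run:
```python
from h import *
o=readout.get_obs();print(o['ee_pos'],o['ft_force'],o['moment'])
snap('wrist','w30.png')
```

```text
[ 636.5225709  -105.39690922  340.1621656 ] [-0.66736238  0.15979514  1.2356094 ] [0.12503198 0.06807572 0.02251366]
```

View pics/w30.png

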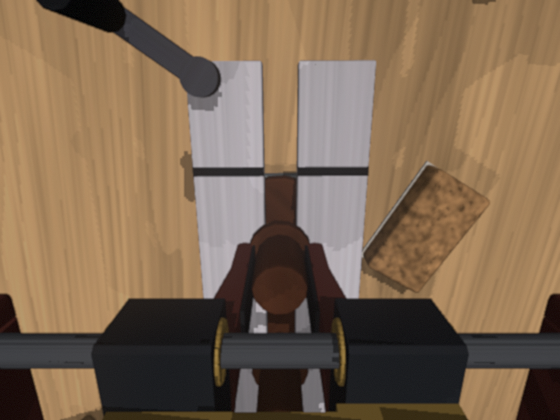

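>>> {"name": "apply_moves", "arguments": {
  "commands": [
    [[0,0,0,0],[0,0,0,0],[0,0,0.02,0],[0,0,0.06,0],[0,0,0.11,0],[-0.03,0.04,0.11,0.15],[-0.06,0.08,0.11,0.3],[-0.0843,0.1121,0.11,0.456]]
  ],
  "gripper": 0.04
}}

```text
t: 43.55
ee_pos: [551.1, 7.3, 451.8]
orientation: [0.807, 1.414, -0.806]
ft_force: [-0.3, -0.0, -1.0]
width: 40.4
```

>>> {"name": "apply_moves", "arguments": {
  "commands": [
    [[0,0,-0.03,0],[0,0,-0.03,0],[0,0,-0.03,0]]
  ]
}}

```text
t: 43.92
ee_pos: [552.8, 5.9, 421.5]
orientation: [0.811, 1.413, -0.81]
ft_force: [0.0, 0.2, 1.2]
width: 39.8
```

Run:
```python
from h import *
o=readout.get_obs();print(o['ee_pos'],o['ft_force'],o['width'],o['qpos'])
p=(552.2,6.7)
im=viewer.get_image('wrist'); ov(im,'w31.png',[(p,8,191),(p,8,149)],1)
im=viewer.get_image('scene'); cv2.imwrite('pics/s31.png',cv2.resize(gm(im['color'],200)[130:280,150:350,::-1],None,fx=4,fy=4,interpolation=cv2.INTER_CUBIC))
```

```text
[552.8215591    5.88938912 421.47821876] [0.04059871 0.15575821 1.18104959] 39.75623688399489 [-1.08650084e-02  2.97471458e-01  1.77631729e+00 -4.17554933e-05
  1.06627710e+00 -5.40259639e-01]
```

View pics/w31.png

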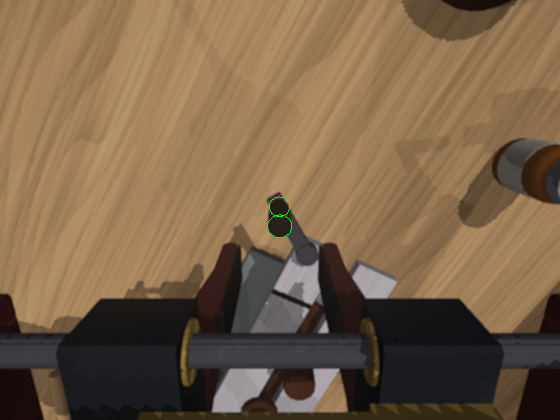

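View pics/s31.png

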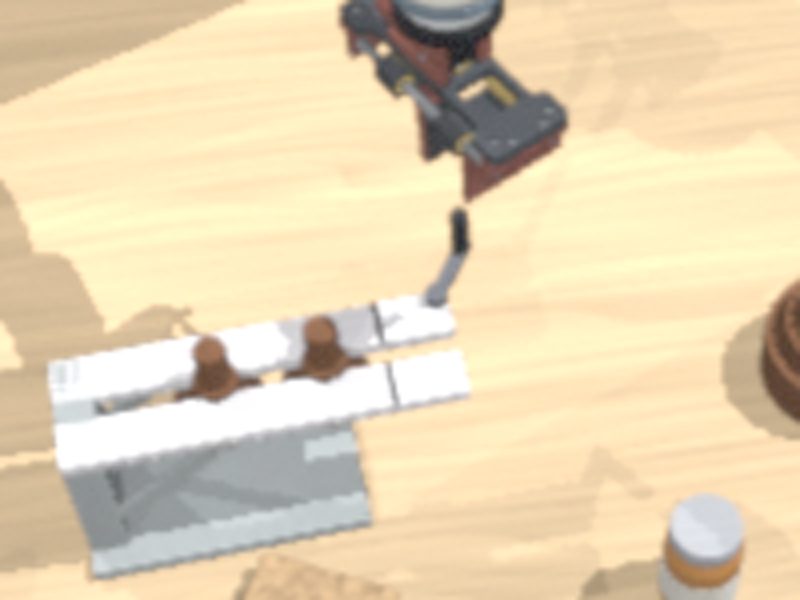

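>>> {"name": "apply_moves", "arguments": {
  "commands": [
    [[0,0.0008,-0.04,0],[0,0.0008,-0.07,0],[0,0.0008,-0.0815,0],[0,0.0008,-0.0815,0]]
  ]
}}

```text
t: 44.52
ee_pos: [552.6, 6.8, 338.7]
orientation: [0.811, 1.415, -0.811]
ft_force: [0.1, -0.1, 0.2]
width: 39.9
```

>>> {"name": "apply_moves", "arguments": {
  "commands": [
    [[0,0,0,0],[0,0,0,0],[0,0,0,0],[0,0,0,0]]
  ],
  "gripper": 0
}}

```text
t: 45.02
ee_pos: [552.4, 7.0, 339.3]
orientation: [0.811, 1.414, -0.81]
ft_force: [-2.3, -0.4, 6.3]
width: 15.5
```

Run:
```python
from h import *
o=readout.get_obs();t=o['ee_pos'];print(t,o['ft_force'],o['width'])
c=np.array([592,-16.8]); v=t[:2]-c; a0=np.arctan2(v[1],v[0]); print(a0,np.hypot(*v))
p0=c+46.3*np.array([np.cos(a0),np.sin(a0)])
for k in range(0,18):
    a=a0-0.15*k; print(k,round(a,3),np.round(c+46.3*np.array([np.cos(a),np.sin(a)])-p0,1))
a=0.06;print(np.round(c+46.3*np.array([np.cos(a),np.sin(a)])-p0,1))
```

```text
[552.41021494   7.02356307 339.33966392] [-2.34156673 -0.35663169  6.29762676] 15.518732099360752
2.5998797805369867 46.20512134268613
0 2.6 [0. 0.]
1 2.45 [4.  5.7]
2 2.3 [ 8.8 10.7]
3 2.15 [14.3 14.9]
4 2.0 [20.4 18.2]
5 1.85 [26.9 20.6]
6 1.7 [33.7 22. ]
7 1.55 [40.6 22.4]
8 1.4 [47.5 21.8]
9 1.25 [54.3 20.1]
10 1.1 [60.7 17.4]
11 0.95 [66.6 13.8]
12 0.8 [71.9  9.3]
13 0.65 [76.5  4.1]
14 0.5 [80.3 -1.7]
15 0.35 [83.2 -8. ]
16 0.2 [ 85.  -14.7]
17 0.05 [ 85.9 -21.6]
[ 85.9 -21.1]
```

>>> {"name": "apply_moves", "arguments": {
  "commands": [
    [[0.004,0.0057,0,-0.15],[0.0088,0.0107,0,-0.3],[0.0143,0.0149,0,-0.45],[0.0204,0.0182,0,-0.6],[0.0269,0.0206,0,-0.75],[0.0337,0.022,0,-0.9],[0.0406,0.0224,0,-1.05],[0.0475,0.0218,0,-1.2]]
  ]
}}

```text
t: 46.02
ee_pos: [600.1, 28.6, 339.3]
orientation: [1.686, 0.81, -1.686]
ft_force: [-2.1, -3.8, 5.9]
width: 15.4
```

>>> {"name": "apply_moves", "arguments": {
  "commands": [
    [[0.0068,-0.0017,0,-0.15],[0.0132,-0.0044,0,-0.3],[0.0191,-0.008,0,-0.45],[0.0244,-0.0125,0,-0.6],[0.029,-0.0177,0,-0.75],[0.0328,-0.0235,0,-0.9],[0.0357,-0.0298,0,-1.05],[0.0374,-0.035,0,-1.15]]
  ]
}}

```text
t: 47.02
ee_pos: [637.0, -6.3, 339.3]
orientation: [-2.085, 0.265, 2.087]
ft_force: [-4.2, 2.6, 8.5]
width: 15.7
```

>>> {"name": "apply_moves", "arguments": {
  "commands": [
    [[0.0005,-0.0035,0,-0.1],[0.0009,-0.0065,0,-0.2],[0.001,-0.0085,0,-0.23],[0.001,-0.0085,0,-0.23]]
  ]
}}

```text
t: 47.52
ee_pos: [638.1, -13.8, 339.3]
orientation: [-1.953, 0.475, 1.954]
ft_force: [-3.1, 4.9, 5.9]
width: 15.4
```

Run:
```python
from h import *
o=readout.get_obs();t=o['ee_pos'];print(t,o['ft_force'],o['width'],o['qpos'][5])
c=np.array([592,-16.8]); v=t[:2]-c; a0=np.arctan2(v[1],v[0]); print(a0,np.hypot(*v))
snap('wrist','w32.png')
```

```text
[638.06807522 -13.80234505 339.34209651] [-3.12318629  4.90394076  5.90448458] 15.363301398395945 2.0080808119329583
0.06497850925505898 46.16550107547801
```

View pics/w32.png

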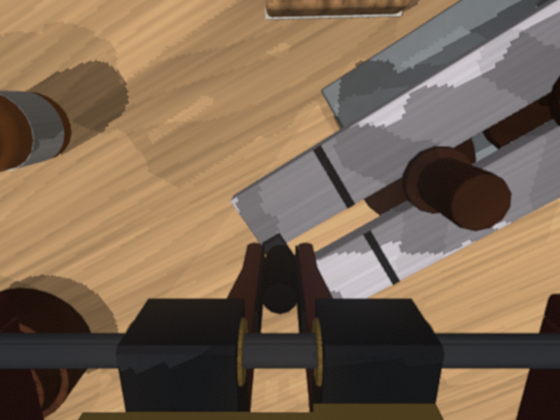

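>>> {"name": "apply_moves", "arguments": {
  "commands": [
    [[0,-0.0015,0,-0.02],[0,-0.003,0,-0.04],[0,-0.003,0,-0.04]]
  ]
}}

```text
t: 47.95
ee_pos: [637.9, -14.6, 339.3]
orientation: [-1.925, 0.506, 1.93]
ft_force: [-3.2, 18.1, 8.5]
width: 15.4
```

>>> {"name": "apply_moves", "arguments": {
  "commands": [
    [[0,0.0018,0,0],[0,0.0018,0,0]]
  ]
}}

```text
t: 48.2
ee_pos: [637.9, -14.0, 339.3]
orientation: [-1.928, 0.509, 1.931]
ft_force: [-3.7, 11.8, 7.6]
width: 15.6
```

>>> {"name": "apply_moves", "arguments": {
  "commands": [
    [[0,0,0,0],[0,0,0,0],[0,0,0.03,0],[0,0,0.08,0],[-0.02,0.03,0.12,0.15],[-0.02,0.06,0.12,0.3],[-0.03,0.08,0.12,0.45],[-0.03,0.08,0.12,0.5]]
  ],
  "gripper": 0.035
}}

```text
t: 49.2
ee_pos: [607.6, 65.1, 458.6]
orientation: [-2.214, 0.017, 2.214]
ft_force: [0.1, -0.4, 0.2]
width: 34.9
```

Run:
```python
from h import *
o=readout.get_obs();t=o['ee_pos'];print(t,o['ft_force'],o['width'],o['t'])
im=viewer.get_image('wrist'); rackov(im,'w33.png',(633.2,-61.2),0.075,[((591.8+45.9,-17.2+3.45),8,191)])
find('wrist','gate_peg',2);find('wrist','gate_pivot',2)
```

```text
[607.58045269  65.07511422 458.57905405] [ 0.07886301 -0.39771806  0.20790862] 34.86340249578285 49.2
wrist gate_peg [638.9 -15.7 174.9] 0.62
wrist gate_peg [592.1 -19.6 170.7] 0.52
```

View pics/w33.png

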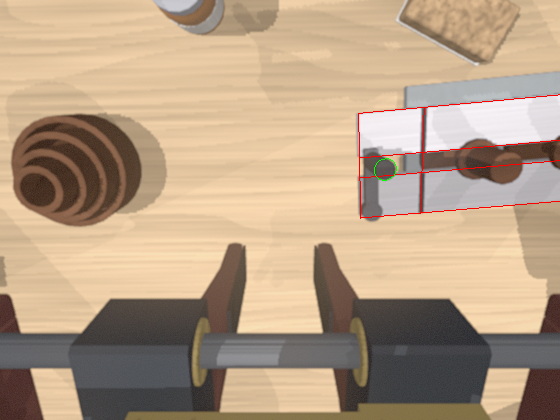

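Run:
```python
from h import *
im=viewer.get_image('wrist'); A=cv2.resize(im['color'][90:230,340:560,::-1],None,fx=3.5,fy=3.5,interpolation=cv2.INTER_CUBIC); cv2.imwrite('pics/z33.png',A)
p=(607.5,310)
B=crop(dict(im,color=gm(im['color'],200)),75,170,70,'',[(p,66,50),(p,52,66),(p,39,82),(p,26,98)],5); cv2.imwrite('pics/z33b.png',B[:600,:700])
snap('top','t33.png'); snap('scene','s33.png')
for l in('bowl_b_center','bowl_c_center','bowl_d_center','lid_0_center'): find('top',l,3);find('scene',l,3)
```

```text
top bowl_b_center [609.5 308.   38.2] 0.96
scene bowl_b_center [604.1 311.1  38.6] 0.66
scene bowl_b_center [ 776.2 -136.9    2.1] 0.41
top bowl_c_center [605.4 312.   51.3] 0.82
scene bowl_c_center [605.7 309.9  49.9] 0.65
scene bowl_d_center [604.4 311.4  64.9] 0.71
top lid_0_center [ 636.8 -106.6  145.3] 0.54
scene lid_0_center [ 629.6 -103.   147.6] 0.69
```

View pics/z33.png

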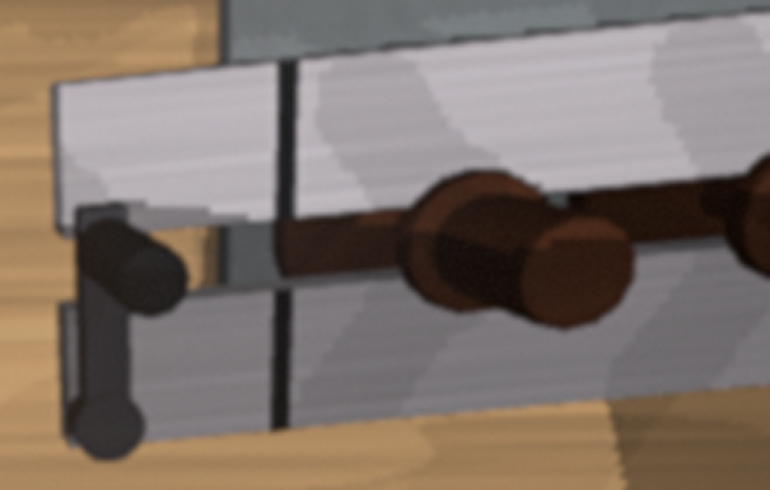

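View pics/z33b.png

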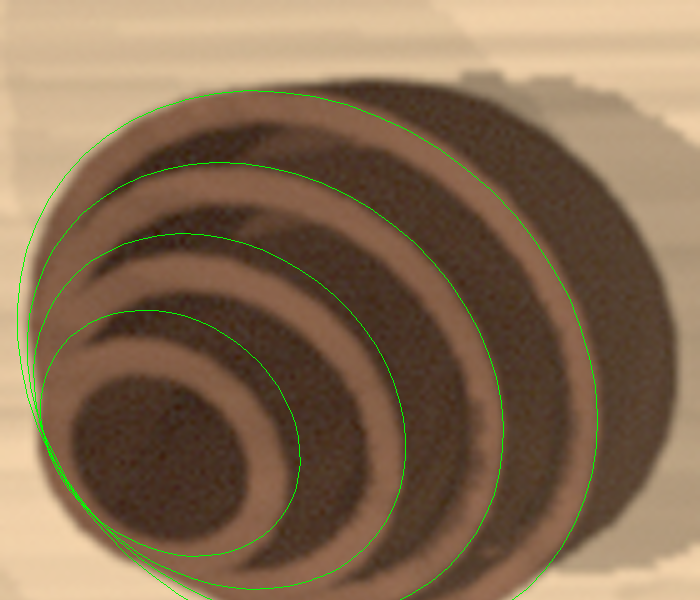

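View pics/t33.png

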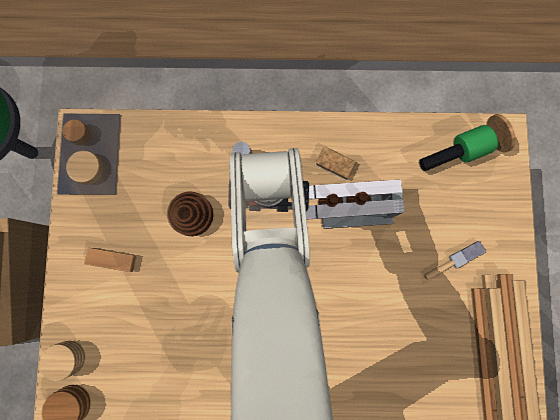

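View pics/s33.png

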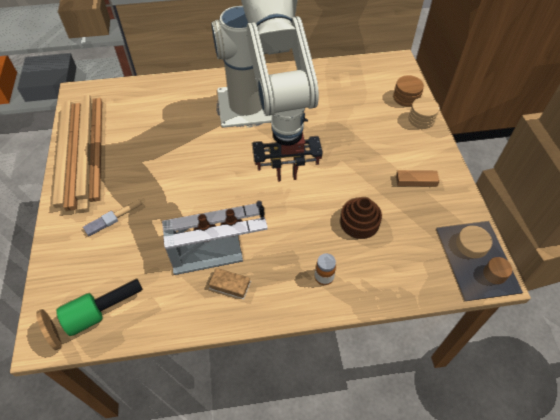

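Run:
```python
from h import *
print(workorder.close_job())
```

```text
the job is handed in; nothing more can be done
None
```

I finished the job and handed it in at about t = 50 s of the 210 s allowed. All three loose bowls are nested and both lids are hung. The gate is shut, and the bystander items were not touched.

- **Bowls:** b, c and d are nested in bowl a in size order. The networks read centre heights of about 38, 51 and 65 mm, against the 38, 51 and 64 mm expected when each sits fully down. The last pictures show the rims upright and evenly stepped.
- **Lids:** I swung the gate to about 2.5 rad and slid each lid in at the open end. They hang upright at about 128 and 44 mm past the black line. The network read the nearer one at 145–148 mm high, against 146 mm expected; it did not report the far one, so that position comes from where I released it and from the pictures.
- **Gate:** I swung it back until it met its stop, at 18 N on the wrist sensor. In the last picture the arm lies straight across the slot.
- **Disagreements:** The rim outlines I projected into the wrist pictures were a few pixels off near the edge of the frame, so I did not rely on them there. The gripper held nothing and was clear of everything when I handed in.

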